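Clear a tripped hob: park the wax pots, check the plate, reset the cut-out

TASK

The workshop's wax-pot hob has overheated and cut out: first slide every pot that is there, without lifting or tipping it, from the orange heat rings to the coloured ring that matches its lid, so that it stands centred inside that ring. Then take the green thermometer wand and hold it upright and steady a few centimetres straight above the small black spot in the middle heat ring for two seconds, and after that use the orange-handled pin through the yellow-edged hole of the grey box to push the hidden catch fully home. Leave both tools back in their own stands, all pots still on their marks, and the other things on the bench where they are.

Things in the scene. Friction and masses are not known exactly. Their poses are not given: they have to be found in the camera images.
- hob: Black flat hob fixed on the bench, 410 (its x) x 440 (its y) x 20 mm high; origin at the centre of its underside, z up, smooth level top at z = 20 mm. Three lanes at its own x = -115, 0, +115 mm. Three orange heat rings (radius 57 mm, painted flat) at its y = +130 mm; three coloured rest marks at its y = -130 mm; the aisle between is free. It may be turned a little.
- spot (a point): Small flat black dot (radius 9 mm, white rim) on the hob's top, at the centre of the middle heat ring; a pot may hide it at the start.
- wand: Thermometer wand, 102 mm long, 0.1 kg, standing tip down in its stand. Origin at its sensing tip, own z from the tip up to the handle: black barrel radius 10 mm from 0 to 50 mm, black collar radius 19 mm at 50 to 56 mm, round green grip radius 13 mm at 56 to 102 mm. It senses along its own -z.
- wand_stand: Brown block 64 x 64 x 55 mm high, fixed, origin at the centre of its underside, with a square 26 mm hole straight down its middle; the wand hangs by its collar on the block's top, its tip then 5 mm above the bench.
- pin: Reset pin, 112 mm long, 0.06 kg, standing tip down in its stand. Origin at its tip, own z from the tip up to the handle: steel rod radius 4 mm from 0 to 60 mm, black collar radius 17 mm at 60 to 66 mm, round orange grip radius 12 mm at 66 to 112 mm.
- pin_stand: Dark steel block 64 x 64 x 65 mm high, fixed, origin at the centre of its underside, with a square 18 mm hole straight down its middle; the pin hangs by its collar on the block's top, its tip then 5 mm above the bench.
- cutout_box: Grey control box fixed on the bench, 140 (its x) x 120 (its y) x 70 mm high, origin at the centre of its underside, z up. Its top has the square 18 mm access hole at its own x = -20, y = +20 mm, and a red indicator stem at x = -20, y = -30 mm (seen only) that stands 14 mm out while the cut-out is tripped and sinks to 2 mm as the catch goes home.
- hole (a point): Centre of the mouth of the access hole, in the box's top face (70 mm above the bench), yellow edged.
- catch_top (a point): Centre of the top face of the hidden brass catch (radius 8.5 mm) down the access hole, 25 mm below the mouth when tripped; it moves down with the catch.
- catch (a joint): Travel of the catch, m: near 0 = tripped (out), 0.012 = fully home against its stop; it counts as home beyond 0.009. It takes about 5 to 7 N straight down and stays where it is pushed.
- gear: Rusty gear wheel, radius 53 mm, 12 mm thick, lying flat; bystander. Origin at the centre of its underside.
- tin: Green tin with a pale label and lid, radius 35 mm, 90 mm high, standing; bystander. Origin at the centre of its underside.
- wrench: Steel wrench lying on the bench; bystander. Origin at its middle.
- pot_red: Low lidded steel wax pot, red lid and knob, 0.45 to 0.7 kg; may be absent. Origin at the centre of its underside, z up: body radius 48 mm from 0 to 30 mm, lid radius 49 mm at 30 to 35 mm, upright round knob radius 11 mm at 35 to 63 mm on the axis; stub ear 30 mm wide, 22 mm up, reaches 60 mm out at its own +y. Friction on the hob about 0.5; held low on the knob it slides flat.
- mark_red: Flat red ring painted on the hob's top (outer radius 57, inner 52 mm): the rest mark of the red pot, whether or not that pot is there. Origin at its centre.
- pot_yellow: Low lidded steel wax pot, yellow lid and knob, 0.45 to 0.7 kg; may be absent. Origin at the centre of its underside, z up: body radius 48 mm from 0 to 30 mm, lid radius 49 mm at 30 to 35 mm, upright round knob radius 11 mm at 35 to 63 mm on the axis; stub ear 30 mm wide, 22 mm up, reaches 60 mm out at its own +y. Friction on the hob about 0.5; held low on the knob it slides flat.
- mark_yellow: Flat yellow ring painted on the hob's top (outer radius 57, inner 52 mm): the rest mark of the yellow pot, whether or not that pot is there. Origin at its centre.
- pot_blue: Low lidded steel wax pot, blue lid and knob, 0.45 to 0.7 kg; may be absent. Origin at the centre of its underside, z up: body radius 48 mm from 0 to 30 mm, lid radius 49 mm at 30 to 35 mm, upright round knob radius 11 mm at 35 to 63 mm on the axis; stub ear 30 mm wide, 22 mm up, reaches 60 mm out at its own +y. Friction on the hob about 0.5; held low on the knob it slides flat.
- mark_blue: Flat blue ring painted on the hob's top (outer radius 57, inner 52 mm): the rest mark of the blue pot, whether or not that pot is there. Origin at its centre.
Things that resemble listed ones, but are neither listed nor needed, are in the scene too. What is shaped like the pot_red but pink or turquoise is not meant.

How it is judged:
By the outcome, as a careful person would: the job done as asked, in the order asked, and still so for the second after the job is handed in, with the robot touching nothing.
Of pot_red, pot_yellow, pot_blue only 2 to 3 are there at a start; the rules pass over those that are not, and their reading is None.
At some moment in a run one of pot_red, pot_yellow, pot_blue may be knocked a few centimetres aside while the robot is not near it.
It also fails if it takes over 210 s, if anything falls off the work surface, if the arm or the gripper's body presses on something with over 40 N, if the wrist force passes 120 N, or if a joint passes its speed limit or range.

ROBOT

A 7-joint arm with a two-finger parallel gripper is mounted at the origin on the work surface. World frame = base frame: x ahead of the robot, y to its left, z up, the work surface at z = 0. Lengths are in m, angles in rad, forces in N, time in s.
With the tool pointing down it reaches from about 0.425 to 0.875 m from the base axis. Payload 4.7 kg.
Tool frame: the origin (TCP) lies on the centre line of the jaws, within the pads' length; the fingertips stand 14 mm ahead of it and the grasp point (between the pads) lies 5 mm behind it; z points along the fingers, y is the direction in which the jaws open and shut (so a half turn about z gives the same grasp; the last joint's range is limited). The gripper opens to 87 mm and grips with 3 to 60 N. Pads are 19 mm wide; open, the fingers measure 117 mm over their backs; the gripper's body (75 mm by 190 mm) begins 51 mm behind the grasp point.
Start: joints at [1.15, 0.321, -0.07, 1.45, 0.023, 1.371, -0.057], TCP at [0.274, -0.59, 0.237] pointing down, gripper open.
Joint ranges: [-2.86, 2.86], [-0.3, 2.09], [-1.38, 1.24], [0.06, 2.45], [-1.56, 4.7], [0.09, 2.05], [-2.69, 2.69]. Speed limits (rad/s): [2.57, 2.57, 3.14, 3.14, 3.14, 3.14, 3.14].

INTERFACE

Orientations are given as a rotation vector (axis times angle).
In Python, from bench import ctrl gives the robot as it stands. The module is installed in compiled form; this text tells all that it offers.
- The arm moves only by the tool step_arm, never from a script. Its argument "plan" is a list of rows, each a list of 3 entries, a list of its own where there are three numbers: the turn, a rotation vector about the tool's x, y, z in rad, then the shift along the tool's x, y, z in m, then the closure in counts, from 0 (fully open) to 255 (shut). In form: [[[rx, ry, rz], [x, y, z], hand], ...]. A call has exactly 10 rows; each row is the pose to reach, as a shift and turn from the pose commanded when the call began, along the tool's axes at that moment; what a row does not reach only later rows make up. A row lasts 1/8 s, in which the tool goes at most 62.5 mm and 10.7 degrees, less where a joint would pass 70% of its speed; a pose out of reach is approached as far as the arm can. A call with a gripper value outside its range is refused whole. The fingers move at their own pace and stop on an object; "squeeze" is the grip in N (left out, the last holds). Time passes only in rows, so rows that repeat a pose let the fingers close, or fill a call up. It gives the time, the measured TCP pose, the force and the opening at its end, in the units of the state.
- ctrl.get_state(): the state, without advancing time (a new reading comes with each control period).
- ctrl.get_image(name): name is "side" or "top"; returns the picture (480x640x3 uint8, red, green, blue); there is no depth.
- ctrl.calibration(name): a dict with "fov_y" (degrees; the focal length in pixels is half the picture's height over the tangent of half this angle, whatever the lens; pixels are square), "cx", "cy" (the principal point, pixels), "rvec" (rotation vector, rad) and "tvec" (3), from world to camera coordinates, as OpenCV has them. Camera axes: x right, y down, z forward; pixel columns grow to the right and rows downward; lengths in m; the calibration is good to about 2 mm. A picture is of the moment at which its call begins. calibration takes no time and is no camera call.
- ctrl.close_job(): hands the job in, once; it reports no verdict.
Trained networks look in the newest picture that a camera, given by its name, has taken for a name from the list of things; names that differ only in an ending like _2 or _b are one class to them, and where a whole thing is asked for, a point or a joint stands for the part that bears it (a point fixed in the world has none). Each returns a list of dicts, best first, with "score" (0 to 1); they miss things now and then, are a little off and sometimes report something else, mostly with a low value. They report only what shows in the picture. A call takes as long as a camera call. They do not tell look-alikes from the thing itself.
- ctrl.cut_out(camera, label): "pixels" (480x640 bool, what is visible of it) and "rect" ([left, top, width, height] in pixels, round what is visible of it).
The state is a dict: "time": time; "joint_positions": joint angles; "qd": joint speeds; "joint_torque": joint torques, N m; "position": TCP position; "tool_rot": TCP orientation; "ft_force": force on the tool from outside, world axes, zero at the start; "torque": the same for the moment, N m; "grip_width": opening from 0.0 (shut) to 1.0 (fully open).
Only numpy, scipy, OpenCV 4.12 (cv2) and the standard library are available. Lean on these libraries where they do the work, as an engineer would, in place of code of your own. Each camera call takes 0.05 s, during which the arm holds its last target.

## Working session

There is one attempt and no reset: what is moved stays moved. The work goes in short steps, Python scripts to look and compute and a tool call to move; the robot and the scene stay as the last step left them, time stands still between calls to the robot, and variables do not carry over. Pictures are saved under pics/ and viewed, and the job is handed in when it is done.

Besides the shell and the picture viewer there is one more tool, called after "Request:" by a JSON object that holds its "name" and its "arguments", one argument or row to a line. step_arm: Moves the arm, as the interface text tells. Its arguments: {"type":"object","properties":{"plan":{"type":"array"},"squeeze":{"type":"number"}},"required":["plan"]}

```bash
mkdir -p pics; ls; python3 - <<'E'
from bench import ctrl
import cv2
for n in("side","top"):
    im=ctrl.get_image(n); cv2.imwrite(f"pics/{n}0.png",im[:,:,::-1]); print(n,ctrl.calibration(n))
print(ctrl.get_state())
E
```

```text
pics
side {'fov_y': 55.28432405480277, 'cx': 325.3036362978489, 'cy': 241.35672074381773, 'rvec': array([ 0.83146889, -2.64439082,  0.93883942]), 'tvec': array([0.41178683, 0.22942304, 0.93857167])}
top {'fov_y': 56.82676780098148, 'cx': 315.3044494632646, 'cy': 242.90632948953183, 'rvec': array([ 2.14769582, -2.10892837,  0.16176567]), 'tvec': array([0.05376266, 0.50066298, 1.08859454])}
{'time': 0.1, 'joint_positions': array([ 1.15008742,  0.32173458, -0.07009176,  1.45153674,  0.02263534,
        1.37080354, -0.05694589]), 'qd': array([-3.82617333e-04, -1.52365687e-05, -1.31662554e-03, -2.20098292e-03,
        9.55081307e-06,  6.54409583e-04, -9.44603663e-04]), 'joint_torque': array([-2.69969260e-04, -4.92570555e+01, -4.05662460e-01, -3.13398814e+01,
       -6.41150982e-02,  3.95710382e-02,  9.64681817e-05]), 'position': array([ 0.27355818, -0.58911902,  0.23558838]), 'tool_rot': array([-3.06605708e+00, -6.77271186e-01,  7.64698750e-04]), 'ft_force': array([-0.59592154,  0.20885766, -0.6210088 ]), 'torque': array([0.03752938, 0.04792039, 0.00388907]), 'grip_width': 1.0014692449492437}
```

View pics/side0.png

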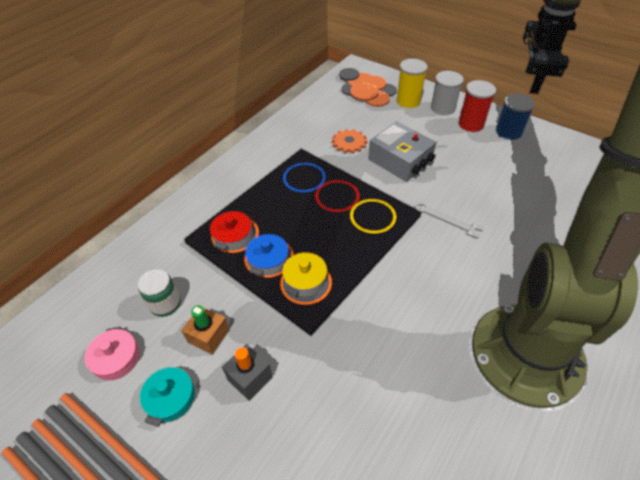

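View pics/top0.png

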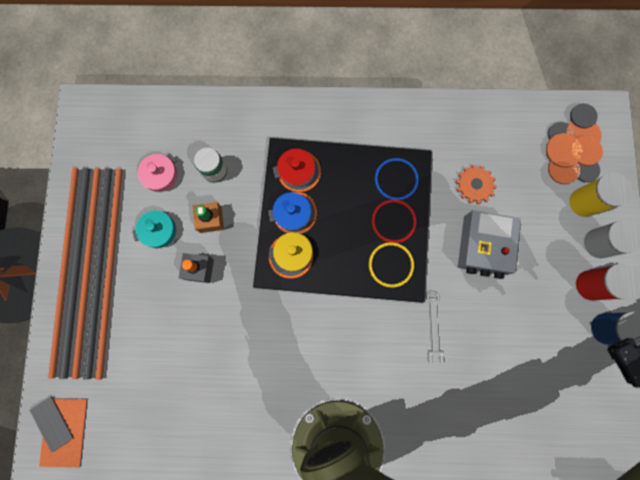

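```bash
cat > lib.py <<'E'
from bench import ctrl
import numpy as np, cv2
from scipy.spatial.transform import Rotation as R
from scipy.optimize import least_squares
CAL={n:ctrl.calibration(n) for n in("side","top")}
def K(n):
    c=CAL[n]; f=240/np.tan(np.radians(c["fov_y"]/2)); return np.array([[f,0,c["cx"]],[0,f,c["cy"]],[0,0,1]])
def proj(n,P):
    c=CAL[n]; return cv2.projectPoints(np.atleast_2d(P).astype(float),c["rvec"],c["tvec"],K(n),None)[0][:,0]
def unproj(n,uv,z):
    c=CAL[n]; Rm=cv2.Rodrigues(c["rvec"])[0]; C=-Rm.T@c["tvec"]
    uv=np.atleast_2d(uv); d=(np.linalg.inv(K(n))@np.c_[uv,np.ones(len(uv))].T).T@Rm
    return C+d*((z-C[2])/d[:,2])[:,None]
def tool(v):
    "world vector -> tool axes now"
    return R.from_rotvec(ctrl.get_state()["tool_rot"]).inv().apply(v)
def hull(n,parts,pose):
    "silhouette mask of stacked cylinders parts [(r,z0,z1)] at x,y"
    m=np.zeros((480,640),np.uint8); a=np.linspace(0,2*np.pi,48)
    for r,z0,z1 in parts:
        P=np.array([[pose[0]+r*np.cos(t),pose[1]+r*np.sin(t),z] for z in(z0,z1) for t in a])
        h=cv2.convexHull(proj(n,P).astype(np.float32)); cv2.fillConvexPoly(m,np.round(h*16).astype(np.int32),1,shift=4)
    return m>0
def shot(tag,names=("side","top")):
    d={}
    for n in names:
        d[n]=ctrl.get_image(n); cv2.imwrite(f"pics/{n}_{tag}.png",d[n][:,:,::-1])
    return d
E
python3 - <<'E'
from lib import *
for n in("side","top"):
    print(n,proj(n,[0,0,0]))
    for l in["hob","pot_red","pot_yellow","pot_blue","mark_red","mark_yellow","mark_blue","wand","wand_stand","pin","pin_stand","cutout_box","hole","gear","tin","wrench"]:
        for r in ctrl.cut_out(n,l)[:3]:
            m=r["pixels"]; v,u=np.nonzero(m); c=np.array([u.mean(),v.mean()]); x,y,w,h=r["rect"]
            print(n,l,round(r["score"],2),np.round(c,1),r["rect"],m.sum(),"z0 of rect centre",np.round(unproj(n,[x+w/2-.5,y+h/2-.5],0.02)[0],3))
            np.save(f"pics/m_{n}_{l}.npy",m) if r is not None and r["score"]>.5 else 0
E
```

```text
side [[526.35785676 353.37213007]]
side hob 0.61 [305.8 240.1] [185.3, 148.3, 238.7, 184.6] 15198 z0 of rect centre [0.545 0.03  0.02 ]
side pot_red 0.89 [231.3 230.9] [211.1, 212.0, 40.6, 36.2] 1330 z0 of rect centre [0.714 0.106 0.02 ]
side pot_red 0.68 [112.4 354. ] [87.3, 326.4, 53.8, 52.6] 2136 z0 of rect centre [0.686 0.486 0.02 ]
side pot_red 0.57 [166.5 395.4] [140.3, 365.8, 55.3, 58.7] 2471 z0 of rect centre [0.53  0.484 0.02 ]
side pot_yellow 0.98 [304.6 274.6] [281.7, 253.5, 43.7, 41.2] 1567 z0 of rect centre [0.487 0.111 0.02 ]
side pot_blue 0.68 [266.6 254.7] [244.0, 235.1, 43.2, 40.3] 1422 z0 of rect centre [0.594 0.119 0.02 ]
side pot_blue 0.24 [248.9 374.8] [223.3, 341.5, 50.9, 61.1] 1323 z0 of rect centre [0.434 0.361 0.02 ]
side mark_red 0.73 [337.3 195.8] [316.8, 180.2, 39.6, 32.4] 998 z0 of rect centre [ 0.566 -0.138  0.02 ]
side mark_yellow 0.59 [373.  216.3] [351.4, 202.1, 47.6, 32.2] 1231 z0 of rect centre [ 0.442 -0.129  0.02 ]
side mark_yellow 0.49 [206.7 333.2] [182.8, 309.5, 46.9, 44.3] 1117 z0 of rect centre [0.566 0.345 0.02 ]
side mark_yellow 0.47 [401.6
[... 3070 characters left out ...]
pin 0.45 [191.3 265.6] [176.8, 260.6, 24.6, 11.9] 183 z0 of rect centre [0.437 0.39  0.02 ]
top pin_stand 0.74 [197.8 267.6] [179.6, 255.3, 35.3, 26.8] 654 z0 of rect centre [0.432 0.368 0.02 ]
top cutout_box 0.57 [488.7 243.2] [457.7, 210.2, 64.0, 70.5] 3565 z0 of rect centre [ 0.506 -0.386  0.02 ]
top hole 0.83 [489.1 243.5] [457.4, 207.9, 66.1, 74.3] 3522 z0 of rect centre [ 0.507 -0.388  0.02 ]
top gear 0.57 [476.  183.9] [459.5, 165.5, 34.5, 39.3] 1077 z0 of rect centre [ 0.667 -0.359  0.02 ]
top tin 0.71 [210.3 164.4] [194.4, 148.3, 28.9, 33.3] 844 z0 of rect centre [0.712 0.355 0.02 ]
top wrench 0.85 [434.3 327. ] [428.2, 290.1, 12.9, 72.4] 596 z0 of rect centre [ 0.297 -0.239  0.02 ]
```

```bash
cat >> lib.py <<'E'
from scipy import ndimage as nd
HUE={"red":[(0,6),(174,180)],"yellow":[(22,32)],"blue":[(104,122)],"green":[(50,80)],"orange":[(7,17)],"pink":[(160,174)]}
def cmask(im,c,smin=120,vmin=60):
    h=cv2.cvtColor(im,cv2.COLOR_RGB2HSV); m=np.zeros((480,640),bool)
    for a,b in HUE[c]: m|=(h[...,0]>=a)&(h[...,0]<=b)
    return m&(h[...,1]>=smin)&(h[...,2]>=vmin)
def comp(m,near,rad=30):
    "component of mask nearest to pixel"
    l,k=nd.label(m,np.ones((3,3))); best=None
    for i in range(1,k+1):
        v,u=np.nonzero(l==i)
        if len(u)<15: continue
        d=np.hypot(u.mean()-near[0],v.mean()-near[1])
        if d<rad and (best is None or len(u)>best[0]): best=(len(u),l==i)
    return None if best is None else best[1]
def cen(m):
    v,u=np.nonzero(m); return np.array([u.mean(),v.mean()])
def fitcyl(masks,parts,g):
    "x,y so that rendered centroids match masks; also residual px per view"
    def f(p): return np.concatenate([cen(hull(n,parts,p))-cen(masks[n]) for n in masks])
    r=least_squares(f,g,diff_step=0.01,x_scale=.01); return r.x,f(r.x)
POT=[(.049,.050,.055),(.011,.055,.083)]
def pots(ims,guess):
    out={}
    for c,g in guess.items():
        ms={}
        for n in ims:
            m=comp(nd.binary_fill_holes(cmask(ims[n],c)),proj(n,[g[0],g[1],.055])[0],25)
            if m is not None: ms[n]=m
        for k in [list(ms)]+[[n] for n in ms]:
            x,r=fitcyl({n:ms[n] for n in k},POT,g); print(c,k,np.round(x,4),"res",np.round(r,1),[int(ms[n].sum()) for n in k],[int(hull(n,POT,x).sum()) for n in k])
            if c not in out: out[c]=x
    return out
E
python3 - <<'E'
from lib import *
ims={n:cv2.imread(f"pics/{n}0.png")[:,:,::-1].copy() for n in("side","top")}
mk={"red":(.566,-.138),"yellow":(.45,-.13),"blue":(.676,-.144)}
obs={}
for c,g in mk.items():
    for n in ims:
        u=proj(n,[*g,.02])[0]; m=cmask(ims[n],c,100,50)
        v_,u_=np.nonzero(m); P=unproj(n,np.c_[u_,v_],.02)
        d=np.hypot(P[:,0]-g[0],P[:,1]-g[1]); P=P[(d<.075)&(d>.03)]
        f=lambda p:np.hypot(P[:,0]-p[0],P[:,1]-p[1])-p[2]
        r=least_squares(f,[*g,.055],loss="soft_l1",f_scale=.003); obs[n,c]=r.x[:2]
        print("mark",c,n,len(P),np.round(r.x,4))
H={"yellow":(-.115,-.13),"red":(0,-.13),"blue":(.115,-.13)}
for ns in(["top"],["side"],["top","side"]):
    def f(p):
        c,s=np.cos(p[2]),np.sin(p[2]); return np.concatenate([p[:2]+np.array([c*H[k][0]-s*H[k][1],s*H[k][0]+c*H[k][1]])-obs[n,k] for n in ns for k in H])
    r=least_squares(f,[.56,0,0]); print("hob",ns,np.round(r.x,4),np.abs(r.fun).max())
pots(ims,{"red":(.705,.11),"blue":(.59,.125),"yellow":(.48,.12)})
# hob corners check
p=r.x; c,s=np.cos(p[2]),np.sin(p[2])
for n in ims:
    im=ims[n][:,:,::-1].copy()
    Q=[[p[0]+c*x-s*y,p[1]+s*x+c*y,.02] for x,y in((.205,.22),(.205,-.22),(-.205,-.22),(-.205,.22))]
    cv2.polylines(im,[np.round(proj(n,Q)*16).astype(np.int32)],True,(0,255,0),1,shift=4)
    for x,y in [(i*.115,j*.13) for i in(-1,0,1) for j in(-1,1)]:
        a=np.linspace(0,6.2832,60); C=np.c_[p[0]+c*x-s*y+.0545*np.cos(a),p[1]+s*x+c*y+.0545*np.sin(a),0*a+.02]
        cv2.polylines(im,[np.round(proj(n,C)*16).astype(np.int32)],True,(255,255,255),1,shift=4)
    cr=im[130:310,180:440] if n=="side" else im[130:310,240:440]
    cv2.imwrite(f"pics/hob_{n}.png",cv2.resize(cr,None,fx=3,fy=3,interpolation=cv2.INTER_CUBIC))
E
```

```text
mark red side 469 [ 0.566  -0.1415  0.0543]
mark red top 506 [ 0.5659 -0.1403  0.0543]
mark yellow side 528 [ 0.451  -0.1334  0.0547]
mark yellow top 575 [ 0.4507 -0.1324  0.0545]
mark blue side 474 [ 0.6815 -0.1494  0.0546]
mark blue top 535 [ 0.6808 -0.1483  0.0544]
hob ['top'] [ 0.5748 -0.0106 -0.0691] 0.0003693888607778084
hob ['side'] [ 0.5752 -0.0117 -0.0691] 0.0006138023728904374
hob ['top', 'side'] [ 0.575  -0.0112 -0.0691] 0.0008193389968289555
red ['side', 'top'] [0.7002 0.1173] res [-0.3  0.4  0.4 -0. ] [1112, 1129] [1095, 1141]
red ['side'] [0.7005 0.1164] res [-0. -0.] [1112] [1101]
red ['top'] [0.7002 0.1182] res [-0.  0.] [1129] [1137]
blue ['side', 'top'] [0.581 0.125] res [-0.5  0.4  0.3  0.1] [1200, 1162] [1245, 1198]
blue ['side'] [0.5806 0.1234] res [-0.  0.] [1200] [1243]
blue ['top'] [0.5814 0.1257] res [-0.  0.] [1162] [1190]
yellow ['side', 'top'] [0.4756 0.1192] res [-0.1  0.1  0.2  0.1] [1355, 1218] [1376, 1248]
yellow ['side'] [0.4757 0.1186] res [0. 0.] [1355] [1375]
yellow ['top'] [0.4758 0.12  ] res [-0. -0.] [1218] [1249]
```

View pics/hob_top.png

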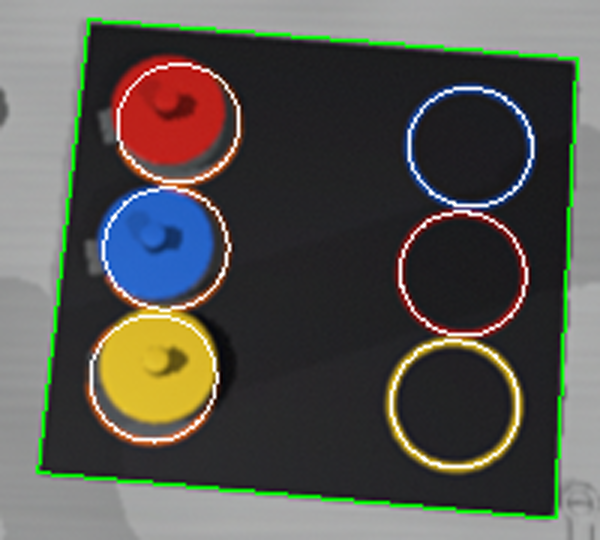

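View pics/hob_side.png

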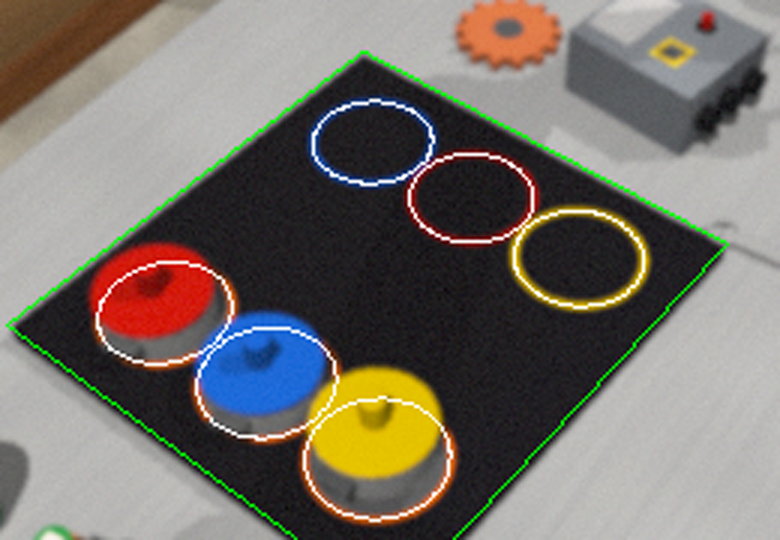

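```bash
cat >> lib.py <<'E'
def go(x,y,z,yaw=0.0):
    s=ctrl.get_state(); Rc=R.from_rotvec(s["tool_rot"]); Rt=R.from_rotvec([0,0,yaw])*R.from_rotvec([np.pi,0,0])
    d=(Rc.inv()*Rt).as_rotvec()
    # choose the nearer of half turns
    d2=(Rc.inv()*Rt*R.from_rotvec([0,0,np.pi])).as_rotvec()
    sh=Rc.inv().apply(np.array([x,y,z])-s["position"])
    print("t",round(s["time"],2),"pos",np.round(s["position"],4),"turn",np.round(d,4),"alt",np.round(d2,3),"shift",np.round(sh,4),"F",np.round(s["ft_force"],1),"grip",round(s["grip_width"],3),"q7",round(s["joint_positions"][6],2))
E
python3 -c "
from lib import *
go(.4756,.119,.2)
go(.4756,.119,.072)"
```

```text
t 1.7 pos [ 0.2738 -0.5895  0.2366] turn [1.000e-04 0.000e+00 4.348e-01] alt [-0.     0.    -2.707] shift [ 0.4815 -0.5576  0.0365] F [ 0.6 -0.1 -0.3] grip 1.0 q7 -0.06
t 1.7 pos [ 0.2738 -0.5895  0.2366] turn [1.000e-04 0.000e+00 4.348e-01] alt [-0.     0.    -2.707] shift [ 0.4816 -0.5576  0.1645] F [ 0.6 -0.1 -0.3] grip 1.0 q7 -0.06
```

Request:
{"name": "step_arm", "arguments": {
  "plan": [
    [[0,0,0.05],[0.045,-0.026,0],0],
    [[0,0,0.1],[0.09,-0.052,0],0],
    [[0,0,0.15],[0.135,-0.078,0],0],
    [[0,0,0.2],[0.18,-0.104,0],0],
    [[0,0,0.25],[0.225,-0.13,0],0],
    [[0,0,0.3],[0.27,-0.155,0],0],
    [[0,0,0.35],[0.315,-0.181,0],0],
    [[0,0,0.4],[0.361,-0.207,0],0],
    [[0,0,0.435],[0.361,-0.207,0],0],
    [[0,0,0.435],[0.361,-0.207,0],0]
  ]
}}

```text
time: 2.95
position: [0.5137, -0.2503, 0.2365]
tool_rot: [3.141, 0.0, -0.001]
ft_force: [-0.7, -0.4, -0.6]
grip_width: 0.998
```

```bash
python3 -c "
from lib import *
go(.4756,.119,.15)"
```

```text
t 2.95 pos [ 0.5137 -0.2503  0.2365] turn [0.0009 0.0004 0.0001] alt [-1.000e-03  1.000e-03 -3.142e+00] shift [-0.038  -0.3694  0.0862] F [-0.7 -0.4 -0.6] grip 0.998 q7 -1.21
```

Request:
{"name": "step_arm", "arguments": {
  "plan": [
    [[0,0,0],[-0.005,-0.046,0.01],0],
    [[0,0,0],[-0.01,-0.092,0.02],0],
    [[0,0,0],[-0.015,-0.138,0.03],0],
    [[0,0,0],[-0.02,-0.185,0.04],0],
    [[0,0,0],[-0.025,-0.231,0.052],0],
    [[0,0,0],[-0.03,-0.277,0.064],0],
    [[0,0,0],[-0.034,-0.323,0.075],0],
    [[0,0,0],[-0.038,-0.369,0.086],0],
    [[0,0,0],[-0.038,-0.369,0.086],0],
    [[0,0,0],[-0.038,-0.369,0.086],0]
  ]
}}

```text
time: 4.2
position: [0.4765, 0.1172, 0.1505]
tool_rot: [3.141, -0.004, 0.0]
ft_force: [-0.6, -0.3, 0.1]
grip_width: 1.003
```

```bash
python3 -c "
from lib import *
go(.4756,.119,.072)
shot('a')"
```

```text
t 4.2 pos [0.4765 0.1172 0.1505] turn [ 0.0011 -0.0001 -0.0024] alt [-0.000e+00 -2.000e-03  3.139e+00] shift [-0.0009 -0.0019  0.0785] F [-0.6 -0.3  0.1] grip 1.003 q7 -1.91
```

View pics/side_a.png

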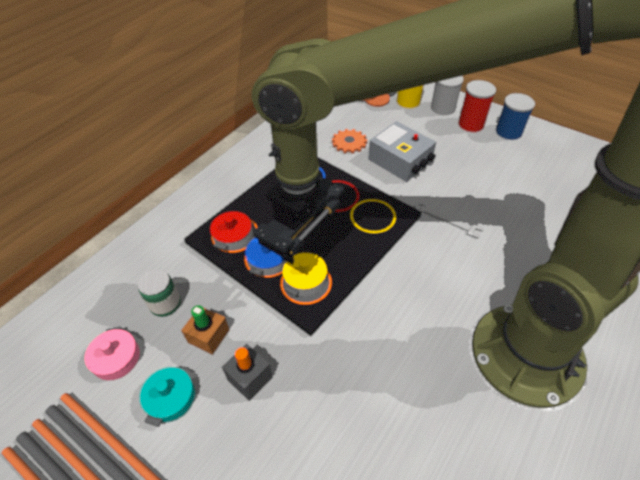

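Request:
{"name": "step_arm", "arguments": {
  "plan": [
    [[0,0,0],[-0.001,-0.002,0.015],0],
    [[0,0,0],[-0.001,-0.002,0.03],0],
    [[0,0,0],[-0.001,-0.002,0.045],0],
    [[0,0,0],[-0.001,-0.002,0.06],0],
    [[0,0,0],[-0.001,-0.002,0.07],0],
    [[0,0,0],[-0.001,-0.002,0.077],0],
    [[0,0,0],[-0.001,-0.002,0.078],0],
    [[0,0,0],[-0.001,-0.002,0.078],100],
    [[0,0,0],[-0.001,-0.002,0.078],255],
    [[0,0,0],[-0.001,-0.002,0.078],255]
  ],
  "squeeze": 20
}}

```text
time: 5.55
position: [0.4753, 0.1213, 0.0729]
tool_rot: [3.141, -0.0, 0.001]
ft_force: [-0.9, -0.1, 0.5]
grip_width: 0.745
```

```bash
python3 -c "
from lib import *
go(.451,-.133,.072)
shot('b')"
```

```text
t 5.55 pos [0.4753 0.1213 0.0729] turn [ 0.0001 -0.0007 -0.0003] alt [-1.000e-03 -0.000e+00  3.141e+00] shift [-0.0243  0.2543  0.0009] F [-0.9 -0.1  0.5] grip 0.745 q7 -1.98
```

View pics/top_b.png

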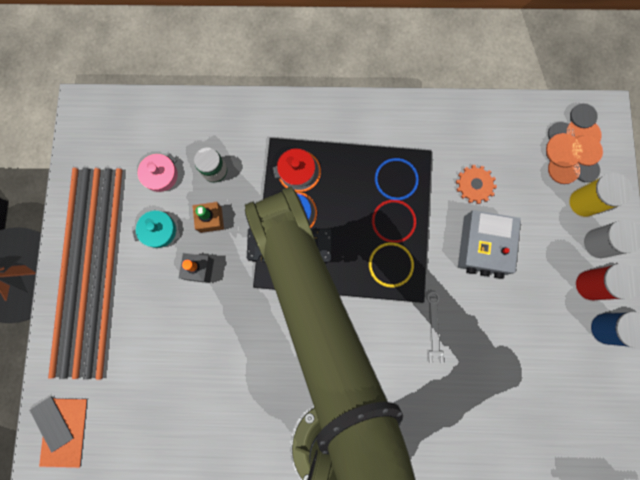

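Request:
{"name": "step_arm", "arguments": {
  "plan": [
    [[0,0,0],[0,0.001,0],255],
    [[0,0,0],[0,0.001,0],255],
    [[0,0,0],[0,0.001,0],255],
    [[0,0,0],[0,0.001,0],255],
    [[0,0,0],[0,0.001,0],255],
    [[0,0,0],[0,0.001,0],255],
    [[0,0,0],[0,0.001,0],255],
    [[0,0,0],[0,0.001,0],255],
    [[0,0,0],[0,0.001,0],255],
    [[0,0,0],[0,0.001,0],255]
  ]
}}

```text
time: 6.9
position: [0.475, 0.1202, 0.0725]
tool_rot: [3.141, -0.0, -0.0]
ft_force: [0.3, 0.8, -0.2]
grip_width: 0.243
```

```bash
python3 -c "
from lib import *
go(.451,-.133,.072)"
```

```text
t 6.9 pos [0.475  0.1202 0.0725] turn [ 0.0001  0.     -0.0002] alt [ 0.    -0.     3.141] shift [-0.024   0.2532  0.0005] F [ 0.3  0.8 -0.2] grip 0.243 q7 -1.98
```

Request:
{"name": "step_arm", "arguments": {
  "plan": [
    [[0,0,0],[-0.001,0.01,0],255],
    [[0,0,0],[-0.003,0.03,0],255],
    [[0,0,0],[-0.006,0.058,0],255],
    [[0,0,0],[-0.009,0.09,0],255],
    [[0,0,0],[-0.012,0.124,0],255],
    [[0,0,0],[-0.015,0.158,0],255],
    [[0,0,0],[-0.018,0.192,0],255],
    [[0,0,0],[-0.021,0.222,0],255],
    [[0,0,0],[-0.023,0.243,0],255],
    [[0,0,0],[-0.024,0.253,0],255]
  ]
}}

```text
time: 8.15
position: [0.4504, -0.1339, 0.0725]
tool_rot: [-3.141, 0.004, 0.001]
ft_force: [-0.3, 2.7, -0.3]
grip_width: 0.245
```

Request:
{"name": "step_arm", "arguments": {
  "plan": [
    [[0,0,0],[0,0,0],255],
    [[0,0,0],[0,0,0],255],
    [[0,0,0],[0,0,0],255],
    [[0,0,0],[0,0,0],255],
    [[0,0,0],[0,0,0],255],
    [[0,0,0],[0,0,0],255],
    [[0,0,0],[0,0,0],255],
    [[0,0,0],[0,0,0],255],
    [[0,0,0],[0,0,0],255],
    [[0,0,0],[0,0,0],255]
  ]
}}

```text
time: 9.4
position: [0.451, -0.1324, 0.0725]
tool_rot: [-3.141, 0.0, 0.0]
ft_force: [-1.9, 0.7, -0.0]
grip_width: 0.243
```

```bash
python3 -c "
from lib import *
go(.4505,-.133,.072)
im=shot('c')
pots(im,{'yellow':(.451,-.133)})"
```

```text
t 9.4 pos [ 0.451  -0.1324  0.0725] turn [-0.0003  0.0002 -0.    ] alt [0.    0.    3.142] shift [-0.0005  0.0006  0.0005] F [-1.9  0.7 -0. ] grip 0.243 q7 -1.39
yellow ['side', 'top'] [ 0.4215 -0.114 ] res [ 5.  -0.4 -2.9 -4.5] [1206, 359] [1057, 1284]
yellow ['side'] [ 0.4307 -0.106 ] res [-0.  0.] [1206] [1055]
yellow ['top'] [ 0.4102 -0.1213] res [0. 0.] [359] [1309]
```

View pics/top_c.png

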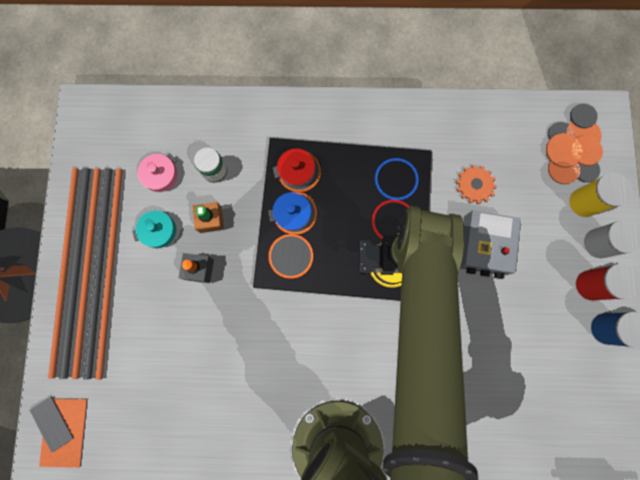

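View pics/side_c.png

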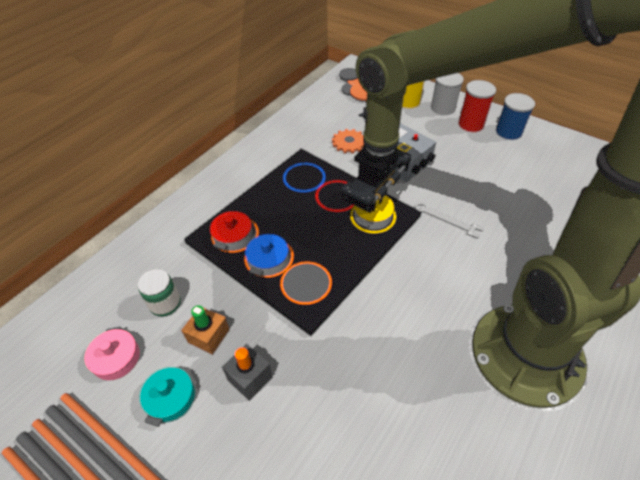

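Request:
{"name": "step_arm", "arguments": {
  "plan": [
    [[0,0,0],[0,0,0],100],
    [[0,0,0],[0,0,0],0],
    [[0,0,0],[0,0,0],0],
    [[0,0,0],[0,0,0],0],
    [[0,0,0],[0,0,0],0],
    [[0,0,0],[0,0,-0.01],0],
    [[0,0,0],[0,0,-0.025],0],
    [[0,0,0],[0,0,-0.045],0],
    [[0,0,0],[0,0,-0.07],0],
    [[0,0,0],[0,0,-0.09],0]
  ]
}}

```text
time: 10.75
position: [0.4516, -0.1328, 0.1649]
tool_rot: [3.141, -0.0, 0.003]
ft_force: [0.9, -0.3, -0.2]
grip_width: 1.0
```

```bash
python3 -c "
from lib import *
go(.581,.1245,.15)"
```

```text
t 10.75 pos [ 0.4516 -0.1328  0.1649] turn [ 0.0009 -0.0021 -0.0001] alt [-3.000e-03 -1.000e-03  3.142e+00] shift [ 0.1293 -0.2573  0.0149] F [ 0.9 -0.3 -0.2] grip 1.0 q7 -1.34
```

Request:
{"name": "step_arm", "arguments": {
  "plan": [
    [[0,0,0],[0.015,-0.03,0.002],0],
    [[0,0,0],[0.035,-0.07,0.004],0],
    [[0,0,0],[0.057,-0.115,0.006],0],
    [[0,0,0],[0.08,-0.16,0.008],0],
    [[0,0,0],[0.1,-0.2,0.01],0],
    [[0,0,0],[0.12,-0.238,0.013],0],
    [[0,0,0],[0.129,-0.256,0.015],0],
    [[0,0,0],[0.129,-0.256,0.015],0],
    [[0,0,0],[0.129,-0.256,0.015],0],
    [[0,0,0],[0.129,-0.256,0.015],0]
  ]
}}

```text
time: 12.0
position: [0.5801, 0.1216, 0.1479]
tool_rot: [3.14, -0.004, 0.001]
ft_force: [0.4, 0.2, 0.4]
grip_width: 1.005
```

```bash
python3 -c "
from lib import *
im=shot('d')
pots(im,{'yellow':(.451,-.133)})
go(.581,.1245,.072)"
```

```text
yellow ['side', 'top'] [ 0.4455 -0.1242] res [ 0.3 -3.  -2.1  0.5] [1597, 1563] [1016, 1278]
yellow ['side'] [ 0.441  -0.1152] res [-0.  0.] [1597] [1035]
yellow ['top'] [ 0.4471 -0.1293] res [ 0. -0.] [1563] [1273]
t 12.1 pos [0.5801 0.122  0.1478] turn [ 0.0008 -0.0004 -0.0018] alt [-1.00e-03 -1.00e-03  3.14e+00] shift [ 0.0009 -0.0025  0.0758] F [-0.6 -0.  -0.3] grip 1.001 q7 -1.97
```

View pics/side_d.png

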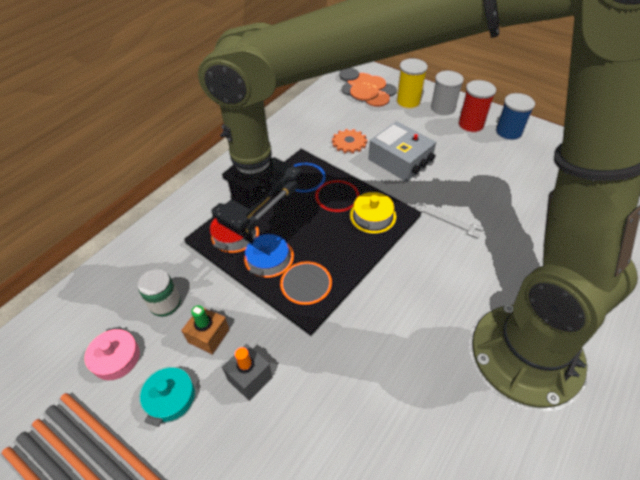

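Request:
{"name": "step_arm", "arguments": {
  "plan": [
    [[0,0,0],[0.001,-0.001,0.02],0],
    [[0,0,0],[0.001,-0.001,0.04],0],
    [[0,0,0],[0.001,-0.001,0.058],0],
    [[0,0,0],[0.001,-0.001,0.07],0],
    [[0,0,0],[0.001,-0.001,0.075],0],
    [[0,0,0],[0.001,-0.001,0.075],0],
    [[0,0,0],[0.001,-0.001,0.075],150],
    [[0,0,0],[0.001,-0.001,0.075],255],
    [[0,0,0],[0.001,-0.001,0.075],255],
    [[0,0,0],[0.001,-0.001,0.075],255]
  ]
}}

```text
time: 13.35
position: [0.5811, 0.1242, 0.0727]
tool_rot: [3.141, -0.0, 0.0]
ft_force: [-0.2, -0.3, 0.5]
grip_width: 0.625
```

Request:
{"name": "step_arm", "arguments": {
  "plan": [
    [[0,0,0],[0,0,0],255],
    [[0,0,0],[0,0,0],255],
    [[0,0,0],[0,0,0],255],
    [[0,0,0],[0,0,0],255],
    [[0,0,0],[0,0,0],255],
    [[0,0,0],[0,0,0],255],
    [[0,0,0],[0,0,0],255],
    [[0,0,0],[0,0,0],255],
    [[0,0,0],[0,0,0],255],
    [[0,0,0],[0,0,0],255]
  ]
}}

```text
time: 14.6
position: [0.581, 0.1244, 0.0725]
tool_rot: [-3.141, -0.0, 0.0]
ft_force: [-0.1, 2.1, -1.5]
grip_width: 0.249
```

```bash
python3 -c "
from lib import *
go(.681,-.149,.072)"
```

```text
t 14.6 pos [0.581  0.1244 0.0725] turn [-0.0001  0.      0.    ] alt [-0.    -0.    -3.142] shift [0.1    0.2735 0.0005] F [-0.1  2.1 -1.5] grip 0.249 q7 -2.01
```

Request:
{"name": "step_arm", "arguments": {
  "plan": [
    [[0,0,0],[-0.001,0.01,0],255],
    [[0,0,0],[-0.002,0.03,0],255],
    [[0,0,0],[-0.004,0.058,0],255],
    [[0,0,0],[-0.004,0.088,0],255],
    [[0,0,0],[0,0.118,0],255],
    [[0,0,0],[0.014,0.145,0],255],
    [[0,0,0],[0.03,0.172,0],255],
    [[0,0,0],[0.048,0.198,0],255],
    [[0,0,0],[0.066,0.224,0],255],
    [[0,0,0],[0.082,0.248,0],255]
  ]
}}

```text
time: 15.85
position: [0.6619, -0.1268, 0.0725]
tool_rot: [3.141, -0.003, -0.004]
ft_force: [-1.7, 2.6, 2.4]
grip_width: 0.243
```

Request:
{"name": "step_arm", "arguments": {
  "plan": [
    [[0,0,0],[0.012,0.017,0],255],
    [[0,0,0],[0.018,0.0255,0],255],
    [[0,0,0],[0.018,0.0255,0],255],
    [[0,0,0],[0.018,0.0255,0],255],
    [[0,0,0],[0.018,0.0255,0],255],
    [[0,0,0],[0.018,0.0255,0],255],
    [[0,0,0],[0.018,0.0255,0],255],
    [[0,0,0],[0.018,0.0255,0],255],
    [[0,0,0],[0.018,0.0255,0],255],
    [[0,0,0],[0.018,0.0255,0],255]
  ]
}}

```text
time: 17.1
position: [0.6808, -0.1492, 0.0726]
tool_rot: [3.142, -0.0, -0.001]
ft_force: [-2.0, -1.2, 1.1]
grip_width: 0.248
```

```bash
python3 -c "
from lib import *
shot('e')
go(.681,-.149,.072)"
```

```text
t 17.2 pos [ 0.6808 -0.1492  0.0726] turn [ 0.0001  0.0005 -0.0001] alt [ 1.000e-03 -0.000e+00  3.141e+00] shift [ 0.0002 -0.0002  0.0006] F [-2.6 -1.8  1.9] grip 0.25 q7 -1.57
```

View pics/side_e.png

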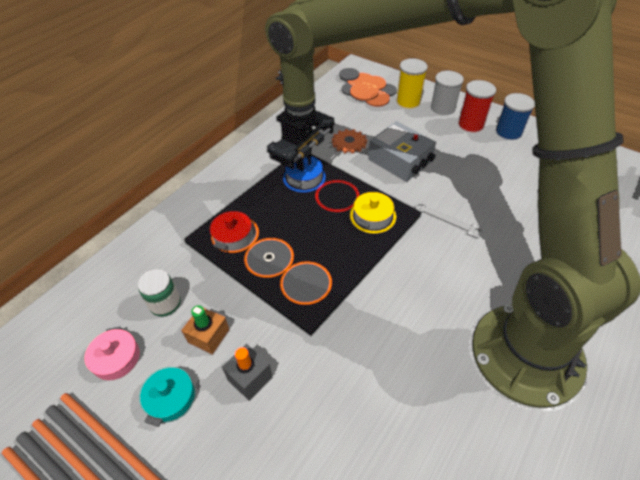

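Blue is on its ring, at side pixel (304,175), and the spot is visible at (269,257). Next is red, still at about (232,230).

Request:
{"name": "step_arm", "arguments": {
  "plan": [
    [[0,0,0],[0,0,0],100],
    [[0,0,0],[0,0,0],0],
    [[0,0,0],[0,0,0],0],
    [[0,0,0],[0,0,0],0],
    [[0,0,0],[0,0,0],0],
    [[0,0,0],[0,0,-0.01],0],
    [[0,0,0],[0,0,-0.025],0],
    [[0,0,0],[0,0,-0.045],0],
    [[0,0,0],[0,0,-0.065],0],
    [[0,0,0],[0,0,-0.075],0]
  ]
}}

```text
time: 18.45
position: [0.682, -0.1494, 0.1503]
tool_rot: [3.141, -0.0, 0.005]
ft_force: [-0.1, 0.1, -0.5]
grip_width: 1.001
```

Request:
{"name": "step_arm", "arguments": {
  "plan": [
    [[0,0,0],[0.002,-0.02,0],0],
    [[0,0,0],[0.005,-0.06,0],0],
    [[0,0,0],[0.008,-0.105,0],0],
    [[0,0,0],[0.011,-0.15,0],0],
    [[0,0,0],[0.014,-0.195,0],0],
    [[0,0,0],[0.017,-0.235,0],0],
    [[0,0,0],[0.0195,-0.26,0],0],
    [[0,0,0],[0.0195,-0.266,0],0],
    [[0,0,0],[0.0195,-0.266,0],0],
    [[0,0,0],[0.0195,-0.266,0],0]
  ]
}}

```text
time: 19.7
position: [0.701, 0.114, 0.1474]
tool_rot: [3.14, -0.005, -0.0]
ft_force: [1.3, 0.1, 0.5]
grip_width: 0.996
```

```bash
python3 -c "
from lib import *
shot('f')
go(.7002,.117,.072)"
```

```text
t 19.8 pos [0.7009 0.1144 0.1475] turn [ 0.0011 -0.0001 -0.003 ] alt [-0.000e+00 -2.000e-03  3.139e+00] shift [-0.0007 -0.0026  0.0755] F [-0.2  0.2  0.2] grip 1.001 q7 -1.95
```

View pics/side_f.png

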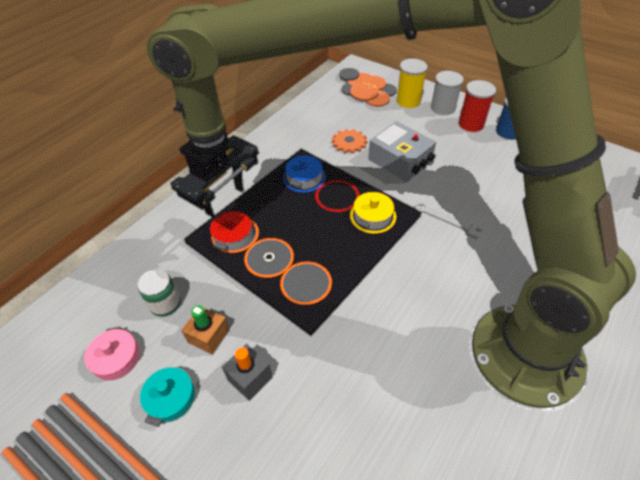

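Request:
{"name": "step_arm", "arguments": {
  "plan": [
    [[0,0,0],[0,0,0.02],0],
    [[0,0,0],[0,0,0.04],0],
    [[0,0,0],[0,0,0.058],0],
    [[0,0,0],[0,0,0.07],0],
    [[0,0,0],[0,0,0.075],0],
    [[0,0,0],[0,0,0.075],0],
    [[0,0,0],[0,0,0.075],150],
    [[0,0,0],[0,0,0.075],255],
    [[0,0,0],[0,0,0.075],255],
    [[0,0,0],[0,0,0.075],255]
  ]
}}

```text
time: 21.05
position: [0.7006, 0.1167, 0.0727]
tool_rot: [3.141, -0.0, 0.0]
ft_force: [0.4, 0.8, 0.4]
grip_width: 0.631
```

Request:
{"name": "step_arm", "arguments": {
  "plan": [
    [[0,0,0],[0,0,0],255],
    [[0,0,0],[0,0,0],255],
    [[0,0,0],[0,0,0],255],
    [[0,0,0],[0,0,0],255],
    [[0,0,0],[0,0,0],255],
    [[0,0,0],[0,0,0],255],
    [[0,0,0],[0,0,0],255],
    [[0,0,0],[0,0,0],255],
    [[0,0,0],[0,0,0],255],
    [[0,0,0],[0,0,0],255]
  ]
}}

```text
time: 22.3
position: [0.7006, 0.1171, 0.0725]
tool_rot: [-3.141, -0.0, -0.0]
ft_force: [0.1, 2.2, -0.6]
grip_width: 0.245
```

```bash
python3 -c "
from lib import *
shot('g')
go(.566,-.141,.072)"
```

```text
t 22.4 pos [0.7005 0.117  0.0725] turn [-0.0003  0.      0.    ] alt [-0.    -0.    -3.142] shift [-0.1345  0.258   0.0004] F [0.5 2.3 0. ] grip 0.248 q7 -1.98
```

View pics/side_g.png

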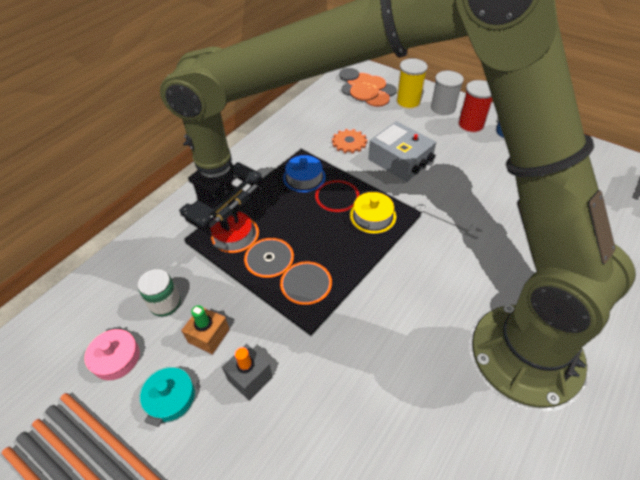

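Request:
{"name": "step_arm", "arguments": {
  "plan": [
    [[0,0,0],[-0.008,0.008,0],255],
    [[0,0,0],[-0.026,0.026,0],255],
    [[0,0,0],[-0.048,0.048,0],255],
    [[0,0,0],[-0.07,0.07,0],255],
    [[0,0,0],[-0.092,0.092,0],255],
    [[0,0,0],[-0.114,0.116,0],255],
    [[0,0,0],[-0.125,0.142,0],255],
    [[0,0,0],[-0.128,0.17,0],255],
    [[0,0,0],[-0.13,0.198,0],255],
    [[0,0,0],[-0.132,0.224,0],255]
  ]
}}

```text
time: 23.65
position: [0.5671, -0.1088, 0.0724]
tool_rot: [3.141, -0.002, -0.002]
ft_force: [1.3, 2.0, -0.6]
grip_width: 0.246
```

Request:
{"name": "step_arm", "arguments": {
  "plan": [
    [[0,0,0],[-0.001,0.02,0],255],
    [[0,0,0],[-0.0025,0.03,0],255],
    [[0,0,0],[-0.0025,0.034,0],255],
    [[0,0,0],[-0.0025,0.034,0],255],
    [[0,0,0],[-0.0025,0.034,0],255],
    [[0,0,0],[-0.0025,0.034,0],255],
    [[0,0,0],[-0.0025,0.034,0],255],
    [[0,0,0],[-0.0025,0.034,0],255],
    [[0,0,0],[-0.0025,0.034,0],255],
    [[0,0,0],[-0.0025,0.034,0],255]
  ]
}}

```text
time: 24.9
position: [0.566, -0.1412, 0.0724]
tool_rot: [3.142, -0.0, 0.0]
ft_force: [-2.0, -1.2, -1.2]
grip_width: 0.246
```

```bash
python3 -c "
from lib import *
go(.566,-.141,.072)"
```

```text
t 24.9 pos [ 0.566  -0.1412  0.0724] turn [ 0.     -0.     -0.0001] alt [-0.    -0.     3.142] shift [-0.     -0.0002  0.0004] F [-2.  -1.2 -1.2] grip 0.246 q7 -1.52
```

Request:
{"name": "step_arm", "arguments": {
  "plan": [
    [[0,0,0],[0,0,0],100],
    [[0,0,0],[0,0,0],0],
    [[0,0,0],[0,0,0],0],
    [[0,0,0],[0,0,0],0],
    [[0,0,0],[0,0,0],0],
    [[0,0,0],[0,0,-0.01],0],
    [[0,0,0],[0,0,-0.025],0],
    [[0,0,0],[0,0,-0.055],0],
    [[0,0,0],[0,0,-0.09],0],
    [[0,0,0],[0,0,-0.12],0]
  ]
}}

```text
time: 26.15
position: [0.5666, -0.1412, 0.1954]
tool_rot: [3.141, -0.0, 0.004]
ft_force: [-0.2, 0.2, -0.3]
grip_width: 0.997
```

Request:
{"name": "step_arm", "arguments": {
  "plan": [
    [[0,0,0],[0,-0.03,0],0],
    [[0,0,0],[0,-0.075,0],0],
    [[0,0,0],[0,-0.125,0],0],
    [[0,0,0],[0,-0.175,0],0],
    [[0,0,0],[0,-0.225,0],0],
    [[0,0,0],[0,-0.275,0],0],
    [[0,0,0],[0,-0.325,0],0],
    [[0,0,0],[0,-0.36,0],0],
    [[0,0,0],[0,-0.39,0],0],
    [[0,0,0],[0,-0.39,0],0]
  ]
}}

```text
time: 27.4
position: [0.5652, 0.2524, 0.1939]
tool_rot: [-3.139, -0.008, -0.001]
ft_force: [0.2, 0.2, -0.2]
grip_width: 1.002
```

```bash
cat >> lib.py <<'E'
def chk(ims,tg,tag):
    for n in ims:
        im=ims[n][:,:,::-1].copy(); im=cv2.resize(im,None,fx=4,fy=4,interpolation=cv2.INTER_CUBIC)
        a=np.linspace(0,6.2832,80)
        for c,(x,y) in tg.items():
            for r,z,col in((.049,.055,(0,255,0)),(.011,.083,(0,255,0)),(.0545,.02,(255,255,255))):
                q=proj(n,np.c_[x+r*np.cos(a),y+r*np.sin(a),0*a+z])*4+1.5
                cv2.polylines(im,[np.round(q*16).astype(np.int32)],True,col,1,shift=4)
        o=proj(n,[np.mean([t[0] for t in tg.values()]),np.mean([t[1] for t in tg.values()]),.05])[0]*4
        x0,y0=int(max(0,o[0]-320)),int(max(0,o[1]-280)); cv2.imwrite(f"pics/chk_{n}_{tag}.png",im[y0:y0+560,x0:x0+640])
MK={"yellow":(.4509,-.1329),"red":(.566,-.1409),"blue":(.6811,-.1488)}
E
python3 -c "
from lib import *
go(.57,.25,.2)
im=shot('h'); chk(im,MK,'h')"
```

```text
t 27.4 pos [0.5652 0.2524 0.1939] turn [-0.0022 -0.0008  0.005 ] alt [ 1.000e-03 -4.000e-03 -3.137e+00] shift [ 0.0048  0.0024 -0.0061] F [ 0.2  0.2 -0.2] grip 1.002 q7 -2.2
```

View pics/chk_top_h.png

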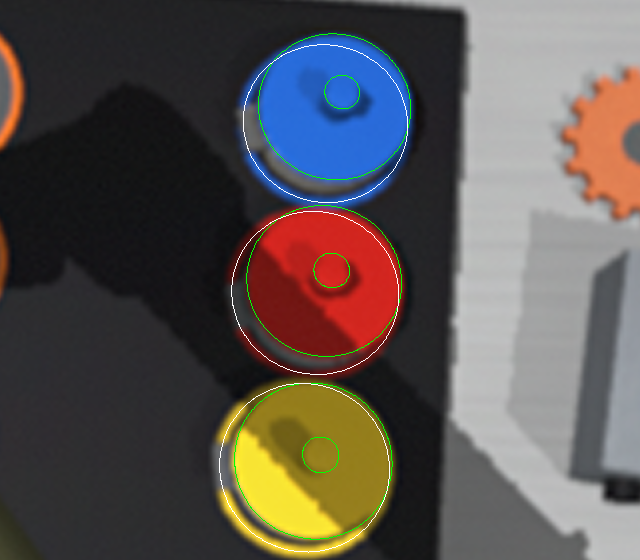

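View pics/chk_side_h.png

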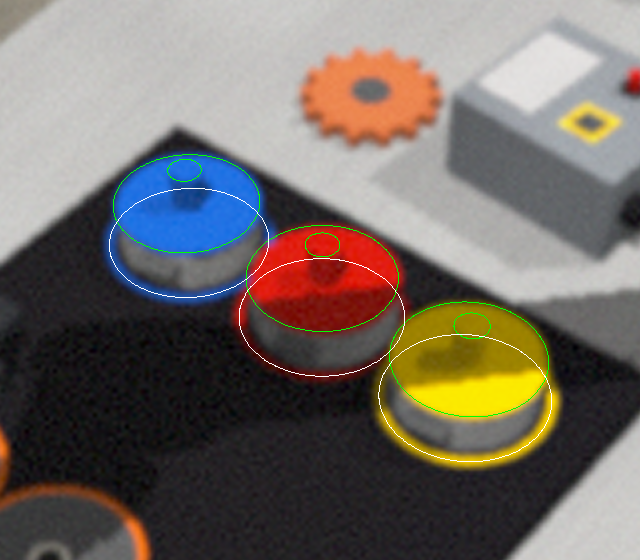

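View pics/side_h.png

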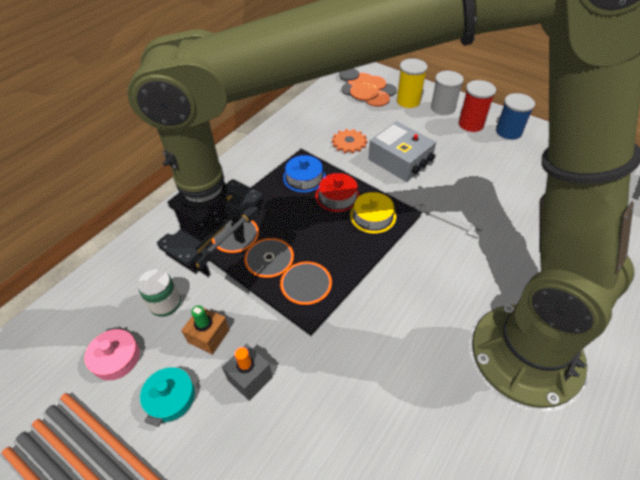

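```bash
python3 - <<'E'
from lib import *
ims={n:cv2.imread(f"pics/{n}0.png")[:,:,::-1].copy() for n in("side","top")}
for nm,c,g,parts,zt in(("wand","green",(.575,.345),[(.013,.061,.107)],.061),("pin","orange",(.44,.36),[(.012,.071,.117)],.071)):
    ms={}
    for n in ims:
        m=comp(cmask(ims[n],c,100,40),proj(n,[*g,.09])[0],18); 
        if m is None: print("none",nm,n); continue
        m=nd.binary_fill_holes(nd.binary_closing(m,iterations=2)); ms[n]=m
    for k in [list(ms)]+[[n] for n in ms]:
        x,r=fitcyl({n:ms[n] for n in k},parts,g); print(nm,k,np.round(x,4),np.round(r,1),[int(ms[n].sum()) for n in k],[int(hull(n,parts,x).sum()) for n in k])
# hole
for n in ims:
    p=proj(n,[.52,-.39,.07])[0]; m=cmask(ims[n],"yellow",90,80); 
    mm=nd.binary_fill_holes(nd.binary_closing(np.pad(comp(m,p,40),0),iterations=2)); print("hole",n,cen(mm),mm.sum(),np.round(unproj(n,cen(mm),.07)[0],4))
for n,(a,b) in {"side":((170,285),(140,125)),"top":((170,190),(90,110))}.items():
    cv2.imwrite(f"pics/tools_{n}.png",cv2.resize(ims[n][b+0 if 0 else a*0+b:b+0+130] [:, :],None,fx=1,fy=1)[:,:,::-1]) if 0 else None
for n,(x,y) in {"side":(170,290),"top":(160,180)}.items():
    im=cv2.resize(ims[n][y:y+115,x:x+120],None,fx=5,fy=5,interpolation=cv2.INTER_CUBIC)[:,:,::-1].copy()
    cv2.imwrite(f"pics/tools_{n}.png",im)
E
```

```text
wand ['side', 'top'] [0.5612 0.346 ] [-0.5 -1.1 -0.9  1.1] [221, 139] [333, 178]
wand ['side'] [0.5587 0.3473] [-0.1 -0. ] [221] [330]
wand ['top'] [0.5639 0.3442] [0.  0.1] [139] [177]
pin ['side', 'top'] [0.43   0.3659] [-0.3 -0.1 -0.2  0.4] [314, 151] [317, 162]
pin ['side'] [0.4289 0.3657] [0. 0.] [314] [313]
pin ['top'] [0.4304 0.3656] [0.  0.1] [151] [161]
hole side [403.86956522 146.98913043] 92 [ 0.4913 -0.356   0.07  ]
hole top [484.3375 247.25  ] 160 [ 0.4912 -0.355   0.07  ]
```

View pics/tools_side.png

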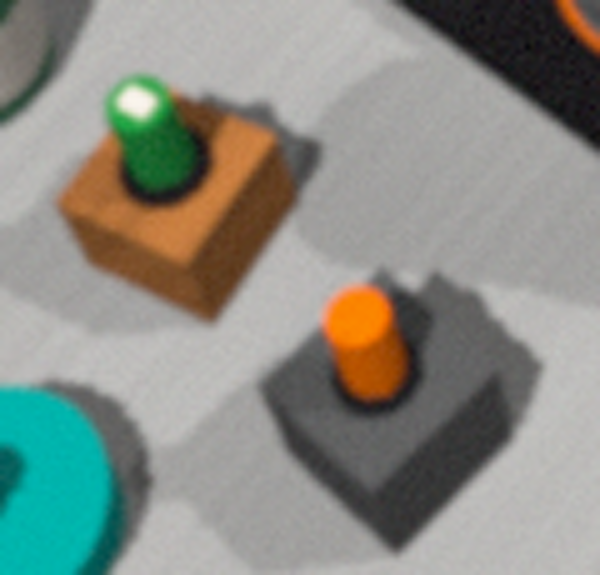

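View pics/tools_top.png

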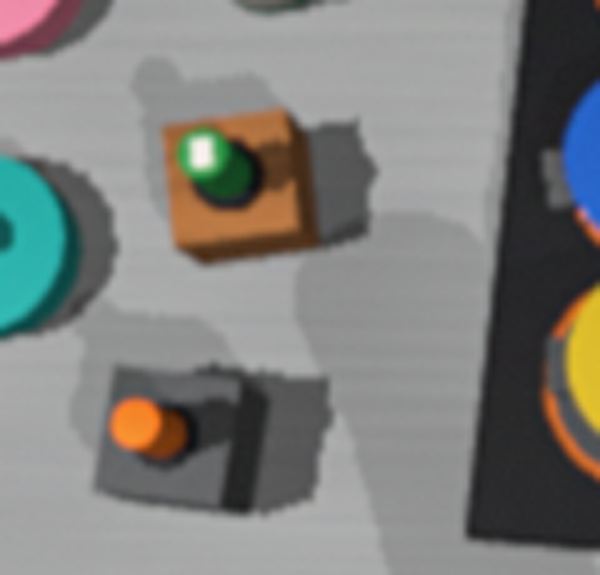

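```bash
python3 - <<'E'
from lib import *
def P(n,l,z):
    o=np.array({"side":(170,290),"top":(160,180)}[n]); q=unproj(n,(np.array(l)+.5)/5-.5+o,z); return np.round(q,4)
for nm,z,d in(("wand",.055,{"top":[(163,128),(288,108),(310,240),(178,250)],"side":[(62,203),(190,264),(276,138),(172,94)]}),("pin",.065,{"top":[(115,367),(247,377),(222,508),(96,491)],"side":[(262,385),(372,490),(500,378),(388,272)]})):
    for n in d:
        q=P(n,d[n],z)[:,:2]; print(nm,n,"centre",q.mean(0).round(4),"sides",np.linalg.norm(q-np.roll(q,1,0),axis=1).round(4)); print(np.degrees(np.arctan2(*(q-np.roll(q,1,0)).T[::-1])).round(1))
ims={n:cv2.imread(f"pics/{n}0.png")[:,:,::-1].copy() for n in("side","top")}
g=(.565,.345);ms={}
for n in ims:
    m=cmask(ims[n],"green",60,30); h=cv2.cvtColor(ims[n],cv2.COLOR_RGB2HSV)
    c=comp(m,proj(n,[*g,.09])[0],18); u,v=cen(c)
    yy,xx=np.mgrid[:480,:640]; near=np.hypot(xx-u,yy-v)<9
    w=(h[...,2]>215)&near
    ms[n]=nd.binary_fill_holes(nd.binary_closing(c|w,iterations=1))
for k in [["side","top"],["side"],["top"]]:
    x,r=fitcyl({n:ms[n] for n in k},[(.013,.061,.107)],g); print("wand",k,x.round(4),r.round(1),[int(ms[n].sum()) for n in k],[int(hull(n,[(.013,.061,.107)],x).sum()) for n in k])
for n,(X,Y) in {"side":(170,290),"top":(160,180)}.items():
    im=cv2.resize(ims[n][Y:Y+115,X:X+120],None,fx=5,fy=5,interpolation=cv2.INTER_CUBIC)[:,:,::-1].copy()
    a=np.linspace(0,6.2832,60)
    for x,y,l in((.561,.345,((.013,.107),(.019,.061),(.013,.061))),(.4295,.366,((.012,.117),(.017,.071),(.012,.071)))):
        for r,z in l:
            q=(proj(n,np.c_[x+r*np.cos(a),y+r*np.sin(a),0*a+z])-[X,Y]+.5)*5-.5
            cv2.polylines(im,[q.round().astype(int)],True,(255,255,255),1)
    cv2.imwrite(f"pics/tools2_{n}.png",im)
E
```

```text
wand top centre [0.5627 0.3416] sides [0.0646 0.0647 0.0704 0.0673]
[  10.5  -79.7 -167.6   95.4]
wand side centre [0.5595 0.344 ] sides [0.0617 0.0623 0.0621 0.0509]
[  89.6 -170.8  -79.7   10.6]
pin top centre [0.4307 0.3634] sides [0.0622 0.0665 0.0661 0.0634]
[ -4.8 -93.3 172.5  83.4]
pin side centre [0.428  0.3655] sides [0.0626 0.0613 0.0609 0.0641]
[  82.6  173.7 -100.1   -7.9]
wand ['side', 'top'] [0.5632 0.3447] [ 0.  -0.3 -0.5  0.3] [299, 149] [333, 175]
wand ['side'] [0.5624 0.3455] [-0.  0.] [299] [326]
wand ['top'] [0.564  0.3432] [0. 0.] [149] [180]
```

View pics/tools2_side.png

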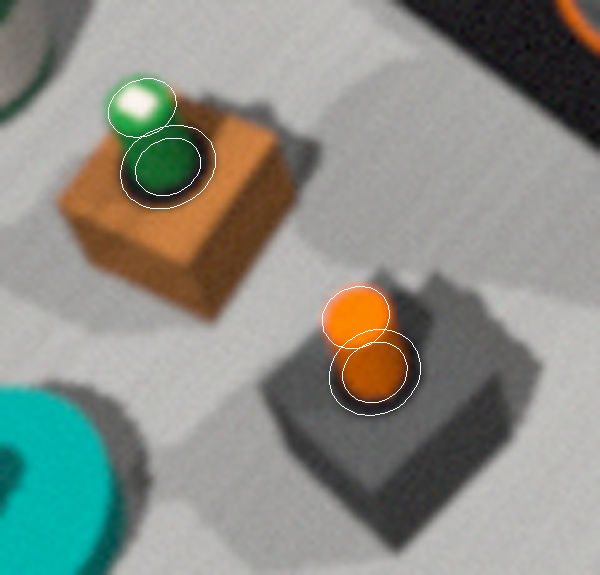

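View pics/tools2_top.png

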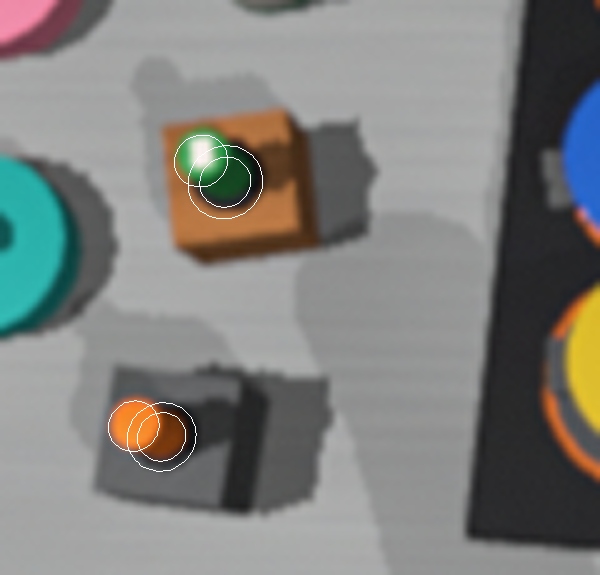

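Request:
{"name": "step_arm", "arguments": {
  "plan": [
    [[0,0,0],[-0.001,-0.03,0],0],
    [[0,0,0],[-0.002,-0.065,0],0],
    [[0,0,0],[-0.003,-0.09,0.0],0],
    [[0,0,0],[-0.003,-0.095,0.01],0],
    [[0,0,0],[-0.003,-0.095,0.03],0],
    [[0,0,0],[-0.003,-0.095,0.05],0],
    [[0,0,0],[-0.003,-0.095,0.06],0],
    [[0,0,0],[-0.003,-0.095,0.06],0],
    [[0,0,0],[-0.003,-0.095,0.06],0],
    [[0,0,0],[-0.003,-0.095,0.06],0]
  ]
}}

```text
time: 28.75
position: [0.5635, 0.3441, 0.1334]
tool_rot: [-3.141, 0.0, -0.002]
ft_force: [0.3, 0.1, -0.1]
grip_width: 0.999
```

```bash
python3 -c "
from lib import *
im=shot('i')
go(.563,.344,.080)
for n,(X,Y) in {'side':(140,230),'top':(150,150)}.items():
    cv2.imwrite(f'pics/i2_{n}.png',cv2.resize(im[n][Y:Y+140,X:X+150],None,fx=4,fy=4)[:,:,::-1])"
```

```text
t 28.85 pos [0.5634 0.344  0.1332] turn [-0.0004 -0.001  -0.0001] alt [-2.000e-03  1.000e-03  3.142e+00] shift [-0.0004  0.0001  0.0532] F [0.6 0.1 0.9] grip 1.0 q7 -2.39
```

View pics/i2_side.png

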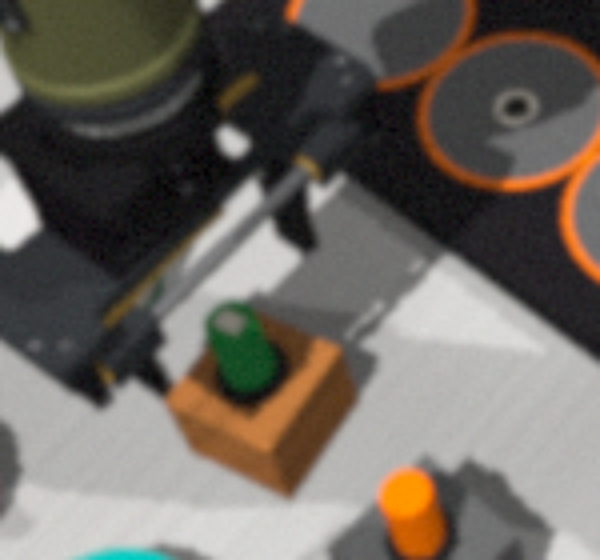

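Request:
{"name": "step_arm", "arguments": {
  "plan": [
    [[0,0,0],[0,0,0.015],0],
    [[0,0,0],[0,0,0.03],0],
    [[0,0,0],[0,0,0.043],0],
    [[0,0,0],[0,0,0.05],0],
    [[0,0,0],[0,0,0.053],0],
    [[0,0,0],[0,0,0.053],0],
    [[0,0,0],[0,0,0.053],150],
    [[0,0,0],[0,0,0.053],255],
    [[0,0,0],[0,0,0.053],255],
    [[0,0,0],[0,0,0.053],255]
  ]
}}

```text
time: 30.1
position: [0.5632, 0.3437, 0.0796]
tool_rot: [3.142, -0.0, 0.0]
ft_force: [0.4, -0.2, -1.0]
grip_width: 0.63
```

Request:
{"name": "step_arm", "arguments": {
  "plan": [
    [[0,0,0],[0,0,0],255],
    [[0,0,0],[0,0,0],255],
    [[0,0,0],[0,0,0],255],
    [[0,0,0],[0,0,0],255],
    [[0,0,0],[0,0,0],255],
    [[0,0,0],[0,0,0],255],
    [[0,0,0],[0,0,0],255],
    [[0,0,0],[0,0,0],255],
    [[0,0,0],[0,0,0],255],
    [[0,0,0],[0,0,0],255]
  ],
  "squeeze": 30
}}

```text
time: 31.35
position: [0.5631, 0.3438, 0.0795]
tool_rot: [3.142, -0.0, -0.0]
ft_force: [-0.2, 0.8, -0.0]
grip_width: 0.289
```

```bash
python3 -c "
from lib import *
im=shot('j')
go(.584,.1185,.160)
for n,(X,Y) in {'side':(140,230),'top':(150,150)}.items():
    cv2.imwrite(f'pics/j2_{n}.png',cv2.resize(im[n][Y:Y+140,X:X+150],None,fx=4,fy=4)[:,:,::-1])"
```

```text
t 31.45 pos [0.5631 0.3438 0.0795] turn [ 0.      0.     -0.0001] alt [ 0.    -0.     3.141] shift [ 0.021   0.2253 -0.0805] F [ 0.7  0.3 -0.3] grip 0.291 q7 -2.41
```

View pics/j2_side.png

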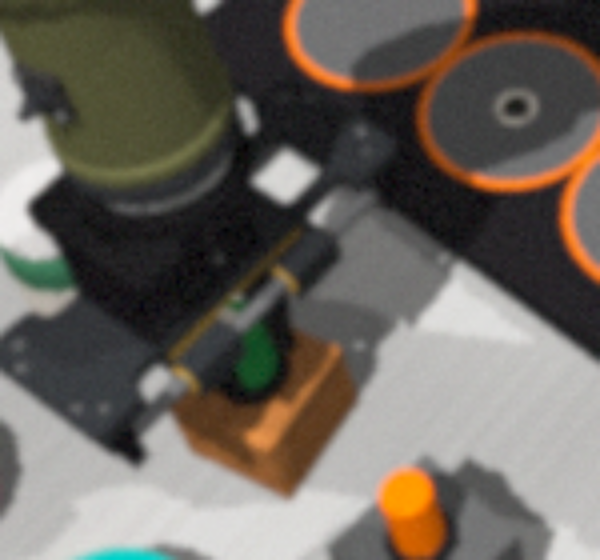

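Request:
{"name": "step_arm", "arguments": {
  "plan": [
    [[0,0,0],[0,0,-0.008],255],
    [[0,0,0],[0,0,-0.02],255],
    [[0,0,0],[0,0,-0.035],255],
    [[0,0,0],[0,0,-0.05],255],
    [[0,0,0],[0,0,-0.065],255],
    [[0,0,0],[0,0,-0.075],255],
    [[0,0,0],[0,0,-0.08],255],
    [[0,0,0],[0,0,-0.08],255],
    [[0,0,0],[0,0,-0.08],255],
    [[0,0,0],[0,0,-0.08],255]
  ]
}}

```text
time: 32.7
position: [0.5628, 0.3435, 0.1588]
tool_rot: [3.141, -0.0, -0.002]
ft_force: [0.2, -0.5, -1.5]
grip_width: 0.29
```

Request:
{"name": "step_arm", "arguments": {
  "plan": [
    [[0,0,0],[0.001,0.015,0],255],
    [[0,0,0],[0.004,0.045,0],255],
    [[0,0,0],[0.007,0.075,0],255],
    [[0,0,0],[0.01,0.105,0],255],
    [[0,0,0],[0.013,0.135,0],255],
    [[0,0,0],[0.016,0.165,0],255],
    [[0,0,0],[0.018,0.19,0],255],
    [[0,0,0],[0.02,0.21,0],255],
    [[0,0,0],[0.021,0.22,0],255],
    [[0,0,0],[0.021,0.225,0],255]
  ]
}}

```text
time: 33.95
position: [0.584, 0.1185, 0.1595]
tool_rot: [-3.141, 0.0, 0.0]
ft_force: [-0.3, -0.4, -1.8]
grip_width: 0.292
```

Request:
{"name": "step_arm", "arguments": {
  "plan": [
    [[0,0,0],[0,0,0.005],255],
    [[0,0,0],[0,0,0.015],255],
    [[0,0,0],[0,0,0.025],255],
    [[0,0,0],[0,0,0.03],255],
    [[0,0,0],[0,0,0.03],255],
    [[0,0,0],[0,0,0.03],255],
    [[0,0,0],[0,0,0.03],255],
    [[0,0,0],[0,0,0.03],255],
    [[0,0,0],[0,0,0.03],255],
    [[0,0,0],[0,0,0.03],255]
  ]
}}

```text
time: 35.2
position: [0.5841, 0.1187, 0.1296]
tool_rot: [3.142, -0.0, 0.0]
ft_force: [-0.4, 0.3, -0.2]
grip_width: 0.294
```

```bash
python3 -c "
from lib import *
im=shot('k')
go(.584,.1185,.130); chk(im,MK,'k')
print(proj('side',[[.584,.1185,.055],[.584,.1185,.02]]))
for n,(X,Y) in {'side':(200,170),'top':(220,150)}.items():
    cv2.imwrite(f'pics/k2_{n}.png',cv2.resize(im[n][Y:Y+140,X:X+150],None,fx=4,fy=4)[:,:,::-1])"
```

```text
t 35.3 pos [0.5841 0.1187 0.1296] turn [ 0.0001 -0.0001 -0.0002] alt [-0.    -0.     3.141] shift [-0.0001  0.0002 -0.0004] F [ 0.4  0.3 -0.9] grip 0.293 q7 -1.99
[[266.76249942 247.29125345]
 [268.41556403 256.5509664 ]]
```

View pics/k2_side.png

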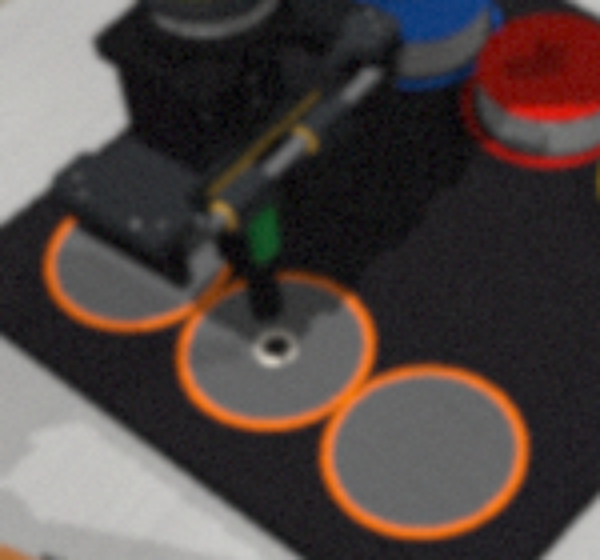

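View pics/chk_side_k.png

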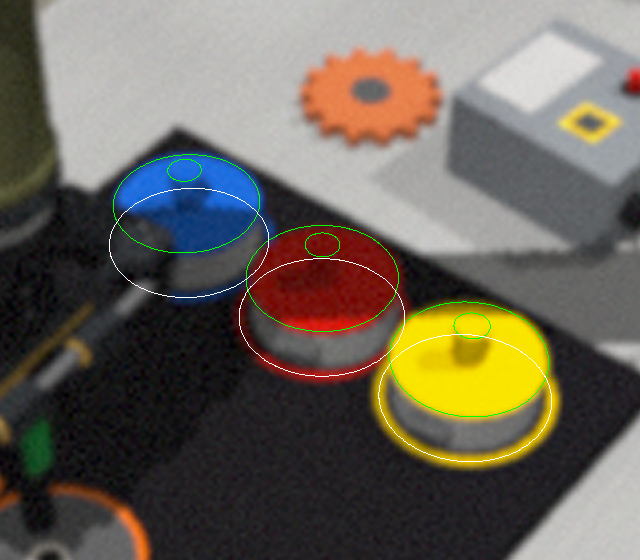

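Request:
{"name": "step_arm", "arguments": {
  "plan": [
    [[0,0,0],[0,0,0],255],
    [[0,0,0],[0,0,0],255],
    [[0,0,0],[0,0,0],255],
    [[0,0,0],[0,0,0],255],
    [[0,0,0],[0,0,0],255],
    [[0,0,0],[0,0,0],255],
    [[0,0,0],[0,0,0],255],
    [[0,0,0],[0,0,0],255],
    [[0,0,0],[0,0,0],255],
    [[0,0,0],[0,0,0],255]
  ]
}}

```text
time: 36.55
position: [0.5841, 0.1187, 0.1295]
tool_rot: [3.141, -0.0, 0.0]
ft_force: [0.9, -0.0, -1.3]
grip_width: 0.292
```

Request:
{"name": "step_arm", "arguments": {
  "plan": [
    [[0,0,0],[0,0,0],255],
    [[0,0,0],[0,0,0],255],
    [[0,0,0],[0,0,0],255],
    [[0,0,0],[0,0,0],255],
    [[0,0,0],[0,0,0],255],
    [[0,0,0],[0,0,0],255],
    [[0,0,0],[0,0,0],255],
    [[0,0,0],[0,0,0],255],
    [[0,0,0],[0,0,0],255],
    [[0,0,0],[0,0,0],255]
  ]
}}

```text
time: 37.8
position: [0.5841, 0.1187, 0.1295]
tool_rot: [3.142, -0.0, -0.0]
ft_force: [-0.0, 0.4, -1.0]
grip_width: 0.293
```

Request:
{"name": "step_arm", "arguments": {
  "plan": [
    [[0,0,0],[0,0,0],255],
    [[0,0,0],[0,0,0],255],
    [[0,0,0],[0,0,0],255],
    [[0,0,0],[0,0,0],255],
    [[0,0,0],[0,0,0],255],
    [[0,0,0],[0,0,0],255],
    [[0,0,0],[0,0,0],255],
    [[0,0,0],[0,0,0],255],
    [[0,0,0],[0,0,0],255],
    [[0,0,0],[0,0,0],255]
  ]
}}

```text
time: 39.05
position: [0.5841, 0.1187, 0.1295]
tool_rot: [3.142, -0.0, 0.0]
ft_force: [-0.1, 0.2, -0.9]
grip_width: 0.292
```

```bash
python3 -c "
from lib import *
im=shot('l')
go(.5631,.3438,.1595); chk(im,MK,'l')"
```

```text
t 39.15 pos [0.5841 0.1187 0.1295] turn [ 0.0001  0.     -0.0002] alt [ 0.    -0.     3.141] shift [-0.021  -0.2251 -0.03  ] F [ 0.8  0.2 -0.8] grip 0.291 q7 -1.99
```

View pics/chk_side_l.png

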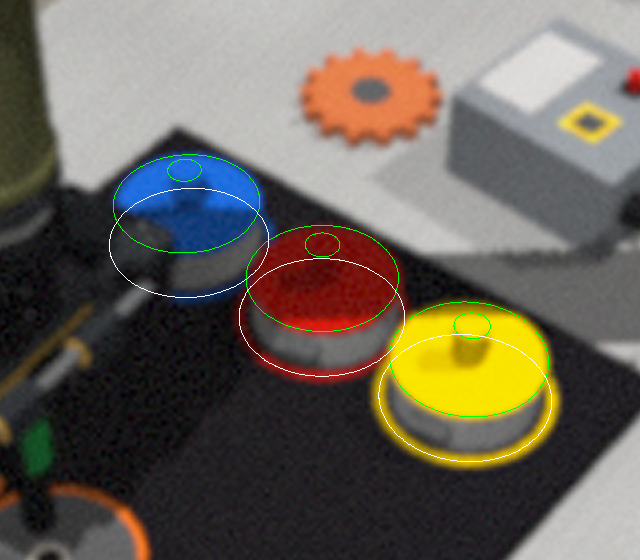

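Request:
{"name": "step_arm", "arguments": {
  "plan": [
    [[0,0,0],[0,0,-0.01],255],
    [[0,0,0],[0,-0.005,-0.025],255],
    [[0,0,0],[-0.003,-0.03,-0.03],255],
    [[0,0,0],[-0.006,-0.065,-0.03],255],
    [[0,0,0],[-0.01,-0.105,-0.03],255],
    [[0,0,0],[-0.013,-0.145,-0.03],255],
    [[0,0,0],[-0.016,-0.18,-0.03],255],
    [[0,0,0],[-0.019,-0.21,-0.03],255],
    [[0,0,0],[-0.021,-0.222,-0.03],255],
    [[0,0,0],[-0.021,-0.225,-0.03],255]
  ]
}}

```text
time: 40.4
position: [0.563, 0.3442, 0.1601]
tool_rot: [3.142, 0.001, 0.001]
ft_force: [-1.2, -0.7, -0.9]
grip_width: 0.291
```

Request:
{"name": "step_arm", "arguments": {
  "plan": [
    [[0,0,0],[0,0,0],255],
    [[0,0,0],[0,0,0],255],
    [[0,0,0],[0,0,0],255],
    [[0,0,0],[0,0,0.003],255],
    [[0,0,0],[0,0,0.008],255],
    [[0,0,0],[0,0,0.013],255],
    [[0,0,0],[0,0,0.018],255],
    [[0,0,0],[0,0,0.018],255],
    [[0,0,0],[0,0,0.018],255],
    [[0,0,0],[0,0,0.018],255]
  ]
}}

```text
time: 41.65
position: [0.5632, 0.3439, 0.1418]
tool_rot: [-3.141, 0.0, -0.001]
ft_force: [0.1, -0.1, 0.0]
grip_width: 0.289
```

```bash
python3 -c "
from lib import *
im=shot('m')
go(.5631,.3438,.0795)
for n,(X,Y) in {'side':(140,230),'top':(150,150)}.items():
    cv2.imwrite(f'pics/m2_{n}.png',cv2.resize(im[n][Y:Y+140,X:X+150],None,fx=4,fy=4)[:,:,::-1])"
```

```text
t 41.75 pos [0.5632 0.3438 0.1417] turn [-0.0001 -0.0003 -0.0002] alt [-0.     0.     3.141] shift [-0.0001  0.0001  0.0622] F [-0.4 -0.1 -1. ] grip 0.294 q7 -2.39
```

View pics/m2_side.png

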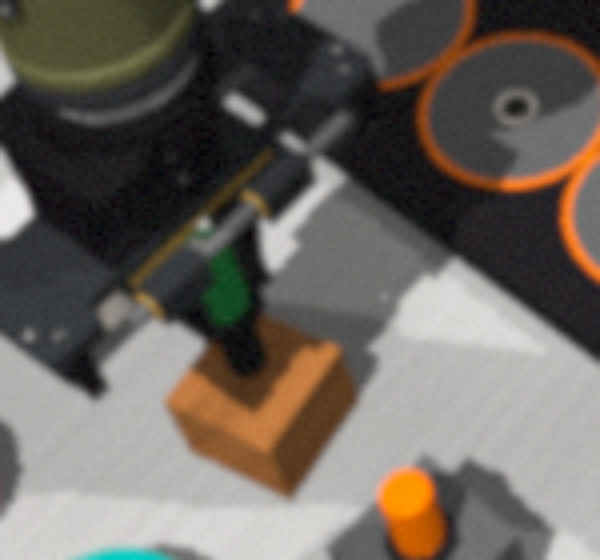

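Request:
{"name": "step_arm", "arguments": {
  "plan": [
    [[0,0,0],[0,0,0.005],255],
    [[0,0,0],[0,0,0.012],255],
    [[0,0,0],[0,0,0.02],255],
    [[0,0,0],[0,0,0.028],255],
    [[0,0,0],[0,0,0.036],255],
    [[0,0,0],[0,0,0.044],255],
    [[0,0,0],[0,0,0.052],255],
    [[0,0,0],[0,0,0.058],255],
    [[0,0,0],[0,0,0.061],255],
    [[0,0,0],[0,0,0.061],255]
  ]
}}

```text
time: 43.0
position: [0.563, 0.3437, 0.0803]
tool_rot: [3.141, -0.0, -0.0]
ft_force: [0.7, 0.5, -0.5]
grip_width: 0.288
```

```bash
python3 -c "
from lib import *
go(.5631,.3438,.0795)"
```

```text
t 43.0 pos [0.563  0.3437 0.0803] turn [ 0.0002  0.0002 -0.0002] alt [ 0.    -0.     3.141] shift [ 0.0001 -0.0001  0.0008] F [ 0.7  0.5 -0.5] grip 0.288 q7 -2.41
```

Clean descent with no forces. Down the last 0.8 mm, release and rise.

Request:
{"name": "step_arm", "arguments": {
  "plan": [
    [[0,0,0],[0,0,0.0007],255],
    [[0,0,0],[0,0,0.0007],150],
    [[0,0,0],[0,0,0.0007],0],
    [[0,0,0],[0,0,0.0007],0],
    [[0,0,0],[0,0,0.0007],0],
    [[0,0,0],[0,0,0.0007],0],
    [[0,0,0],[0,0,0.0007],0],
    [[0,0,0],[0,0,-0.02],0],
    [[0,0,0],[0,0,-0.05],0],
    [[0,0,0],[0,0,-0.085],0]
  ]
}}

```text
time: 44.25
position: [0.5631, 0.3439, 0.1676]
tool_rot: [-3.141, -0.0, -0.001]
ft_force: [0.1, 0.0, 0.4]
grip_width: 0.996
```

```bash
python3 -c "
from lib import *
im=shot('n')
go(.4298,.3655,.165); go(.4298,.3655,.165,-.6); chk(im,MK,'n')"
```

```text
t 44.35 pos [0.5653 0.3461 0.172 ] turn [-0.0049 -0.0081 -0.    ] alt [-0.013  0.008  3.142] shift [-0.1355 -0.0194  0.006 ] F [0.2 0.6 0.4] grip 0.997 q7 -2.38
t 44.35 pos [0.5653 0.3461 0.172 ] turn [-0.0072 -0.0064  0.6   ] alt [ 0.008 -0.009 -2.542] shift [-0.1355 -0.0194  0.006 ] F [0.2 0.6 0.4] grip 0.997 q7 -2.38
```

View pics/side_n.png

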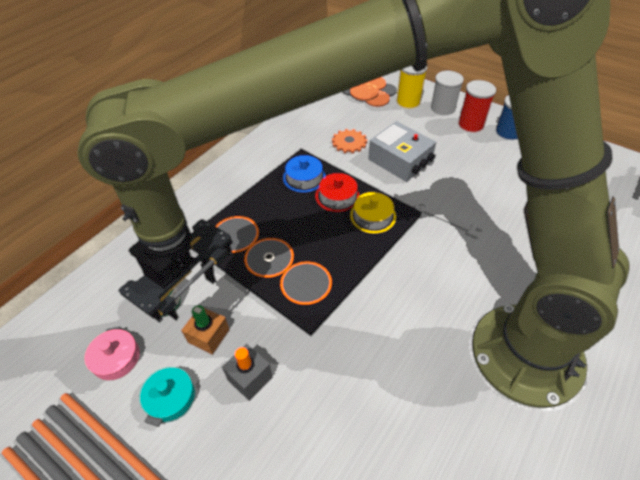

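View pics/chk_side_n.png

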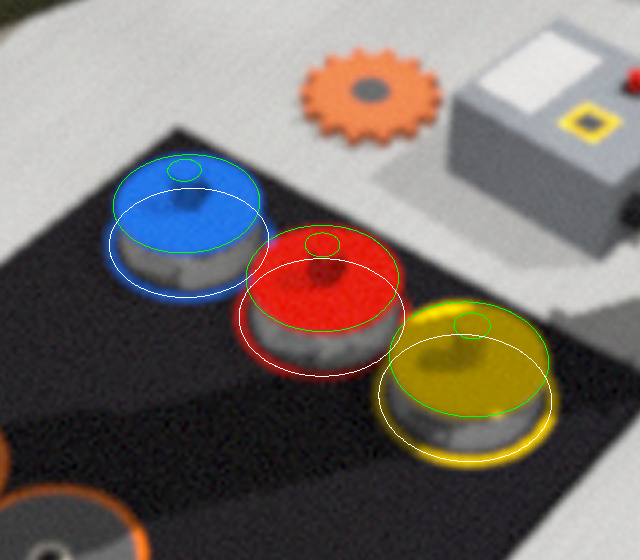

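Request:
{"name": "step_arm", "arguments": {
  "plan": [
    [[0,0,-0.08],[-0.015,-0.002,0],0],
    [[0,0,-0.16],[-0.04,-0.006,0],0],
    [[0,0,-0.25],[-0.07,-0.011,0],0],
    [[0,0,-0.34],[-0.098,-0.016,0],0],
    [[0,0,-0.43],[-0.12,-0.02,0],0],
    [[0,0,-0.52],[-0.133,-0.022,0],0],
    [[0,0,-0.6],[-0.133,-0.022,0],0],
    [[0,0,-0.6],[-0.133,-0.022,0],0],
    [[0,0,-0.6],[-0.133,-0.022,0.01],0],
    [[0,0,-0.6],[-0.133,-0.022,0.02],0]
  ]
}}

```text
time: 45.6
position: [0.4302, 0.3655, 0.1447]
tool_rot: [3.002, 0.926, -0.001]
ft_force: [-1.1, -0.4, -0.2]
grip_width: 0.999
```

```bash
python3 -c "
from lib import *
im=shot('o')
go(.4298,.3655,.088,.6)
for n,(X,Y) in {'side':(170,270),'top':(140,180)}.items():
    cv2.imwrite(f'pics/o2_{n}.png',cv2.resize(im[n][Y:Y+140,X:X+150],None,fx=4,fy=4)[:,:,::-1])"
```

```text
t 45.7 pos [0.4294 0.3649 0.1437] turn [-0.      0.0032 -0.0007] alt [0.005 0.    3.141] shift [ 0.0009 -0.0003  0.0557] F [-0.  -0.4 -0.5] grip 1.0 q7 -1.93
```

View pics/o2_side.png

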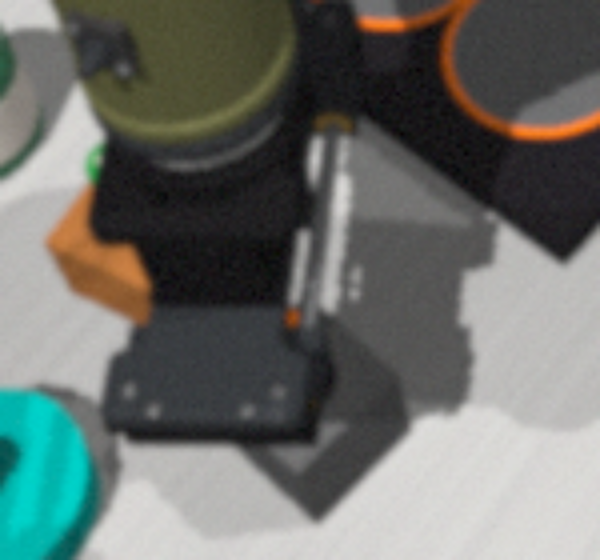

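Request:
{"name": "step_arm", "arguments": {
  "plan": [
    [[0,0,0],[0,0,0.015],0],
    [[0,0,0],[0,0,0.03],0],
    [[0,0,0],[0,0,0.043],0],
    [[0,0,0],[0,0,0.053],0],
    [[0,0,0],[0,0,0.057],0],
    [[0,0,0],[0,0,0.057],0],
    [[0,0,0],[0,0,0.057],150],
    [[0,0,0],[0,0,0.057],255],
    [[0,0,0],[0,0,0.057],255],
    [[0,0,0],[0,0,0.057],255]
  ],
  "squeeze": 20
}}

```text
time: 46.95
position: [0.4302, 0.3658, 0.0886]
tool_rot: [3.001, 0.928, 0.0]
ft_force: [0.5, -0.8, -0.5]
grip_width: 0.629
```

Request:
{"name": "step_arm", "arguments": {
  "plan": [
    [[0,0,0],[0,0,0],255],
    [[0,0,0],[0,0,0],255],
    [[0,0,0],[0,0,0],255],
    [[0,0,0],[0,0,0],255],
    [[0,0,0],[0,0,0],255],
    [[0,0,0],[0,0,0],255],
    [[0,0,0],[0,0,0],255],
    [[0,0,0],[0,0,0],255],
    [[0,0,0],[0,0,0],255],
    [[0,0,0],[0,0,0],255]
  ],
  "squeeze": 45
}}

```text
time: 48.2
position: [0.4301, 0.3657, 0.0885]
tool_rot: [3.001, 0.928, -0.0]
ft_force: [0.6, -0.4, -0.1]
grip_width: 0.268
```

```bash
python3 -c "
from lib import *
im=shot('p')
go(.4298,.3655,.18,.6)"
```

```text
t 48.3 pos [0.4301 0.3657 0.0885] turn [ 0.0001  0.     -0.0002] alt [ 0.    -0.     3.141] shift [-0.0004  0.     -0.0915] F [ 0.2  0.1 -0.6] grip 0.265 q7 -1.98
```

Request:
{"name": "step_arm", "arguments": {
  "plan": [
    [[0,0,0],[0,0,-0.006],255],
    [[0,0,0],[0,0,-0.018],255],
    [[0,0,0],[0,0,-0.033],255],
    [[0,0,0],[0,0,-0.05],255],
    [[0,0,0],[0,0,-0.067],255],
    [[0,0,0],[0,0,-0.085],255],
    [[0,0,0],[0,0,-0.1],255],
    [[0,0,0],[0,0,-0.11],255],
    [[0,0,0],[0,0,-0.112],255],
    [[0,0,0],[0,0,-0.112],255]
  ]
}}

```text
time: 49.55
position: [0.43, 0.3656, 0.2001]
tool_rot: [3.001, 0.928, -0.001]
ft_force: [-0.3, -0.2, -0.4]
grip_width: 0.268
```

```bash
python3 -c "
from lib import *
im=shot('q')
go(.53,0,.2,.6); go(.4912,-.3555,.2,.6)"
```

```text
t 49.65 pos [0.4298 0.3655 0.1998] turn [ 0.      0.0012 -0.0001] alt [ 2.000e-03 -0.000e+00  3.141e+00] shift [-0.1236  0.3582 -0.    ] F [ 0.5 -0.3 -0.4] grip 0.269 q7 -1.9
t 49.65 pos [0.4298 0.3655 0.1998] turn [ 0.      0.0012 -0.0001] alt [ 2.000e-03 -0.000e+00  3.141e+00] shift [-3.564e-01  6.297e-01  3.000e-04] F [ 0.5 -0.3 -0.4] grip 0.269 q7 -1.9
```

View pics/side_q.png

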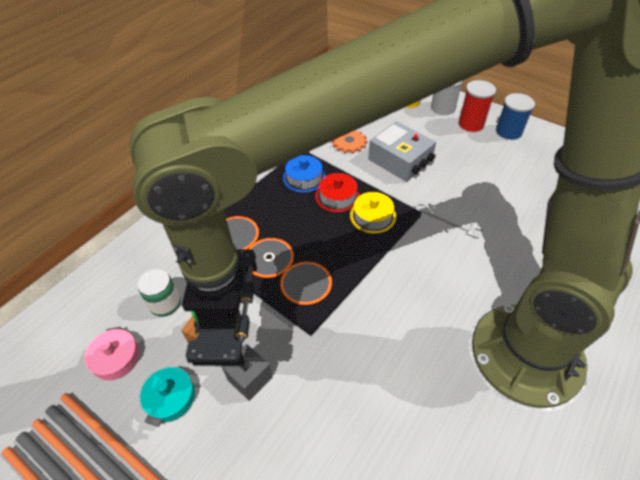

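Request:
{"name": "step_arm", "arguments": {
  "plan": [
    [[0,0,0],[-0.006,0.018,0],255],
    [[0,0,0],[-0.018,0.054,0],255],
    [[0,0,0],[-0.032,0.093,0],255],
    [[0,0,0],[-0.046,0.133,0],255],
    [[0,0,0],[-0.06,0.173,0],255],
    [[0,0,0],[-0.074,0.213,0],255],
    [[0,0,0],[-0.088,0.253,0],255],
    [[0,0,0],[-0.102,0.293,0],255],
    [[0,0,0],[-0.115,0.33,0],255],
    [[0,0,0],[-0.124,0.358,0],255]
  ]
}}

```text
time: 50.9
position: [0.5298, -0.0019, 0.1999]
tool_rot: [-3.002, -0.925, 0.002]
ft_force: [0.0, 0.8, -0.7]
grip_width: 0.268
```

Request:
{"name": "step_arm", "arguments": {
  "plan": [
    [[0,0,0],[-0.025,0.03,0],255],
    [[0,0,0],[-0.052,0.06,0],255],
    [[0,0,0],[-0.08,0.093,0],255],
    [[0,0,0],[-0.108,0.126,0],255],
    [[0,0,0],[-0.136,0.159,0],255],
    [[0,0,0],[-0.164,0.191,0],255],
    [[0,0,0],[-0.192,0.223,0],255],
    [[0,0,0],[-0.216,0.252,0],255],
    [[0,0,0],[-0.23,0.267,0],255],
    [[0,0,0],[-0.232,0.27,0],255]
  ]
}}

```text
time: 52.15
position: [0.4901, -0.3543, 0.1999]
tool_rot: [-3.001, -0.925, 0.001]
ft_force: [0.1, 0.5, -1.3]
grip_width: 0.266
```

Request:
{"name": "step_arm", "arguments": {
  "plan": [
    [[0,0,0],[0,0,0],255],
    [[0,0,0],[0,0,0],255],
    [[0,0,0],[0,0,0],255],
    [[0,0,0],[0,0,0],255],
    [[0,0,0],[0,0,0],255],
    [[0,0,0],[0,0,0.01],255],
    [[0,0,0],[0,0,0.02],255],
    [[0,0,0],[0,0,0.025],255],
    [[0,0,0],[0,0,0.025],255],
    [[0,0,0],[0,0,0.025],255]
  ]
}}

```text
time: 53.4
position: [0.4909, -0.3537, 0.1758]
tool_rot: [3.001, 0.928, 0.0]
ft_force: [0.2, 0.6, -0.6]
grip_width: 0.265
```

```bash
python3 -c "
from lib import *
im=shot('r')
go(.4912,-.3555,.165,.6); chk(im,MK,'r')
p=ctrl.get_state()['position']
for n,(X,Y) in {'side':(350,70),'top':(430,170)}.items():
    print(n,(proj(n,[[p[0],p[1],p[2]-.0835],[p[0],p[1],.07]])-[X,Y]+.5)*4)
    cv2.imwrite(f'pics/r2_{n}.png',cv2.resize(im[n][Y:Y+140,X:X+150],None,fx=4,fy=4,interpolation=cv2.INTER_CUBIC)[:,:,::-1])"
```

```text
t 53.5 pos [ 0.491  -0.3537  0.176 ] turn [ 0.0007 -0.0002 -0.0002] alt [-0.000e+00 -1.000e-03  3.141e+00] shift [-0.0009  0.0016  0.011 ] F [-0.1 -0.6 -1.1] grip 0.265 q7 -0.49
side [[220.22384124 285.43778843]
 [216.22503199 311.92222283]]
top [[230.67350712 305.51708335]
 [217.22610962 311.28962081]]
```

View pics/r2_side.png

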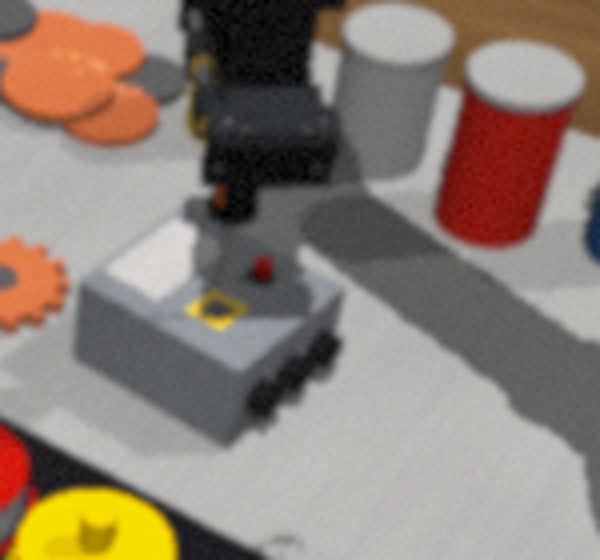

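View pics/chk_side_r.png

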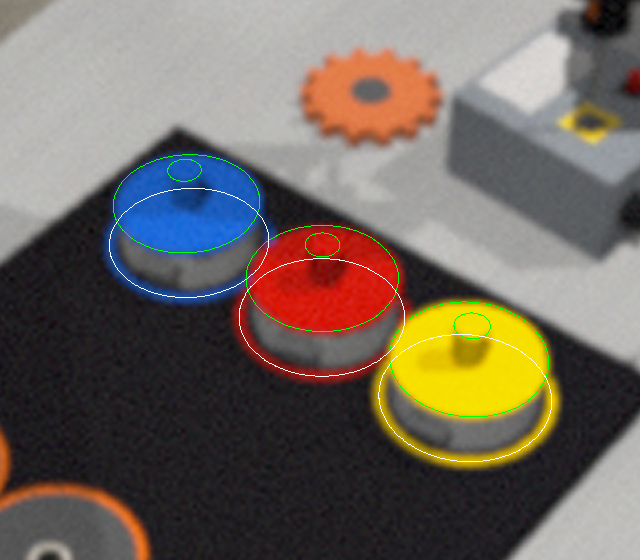

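View pics/r2_top.png

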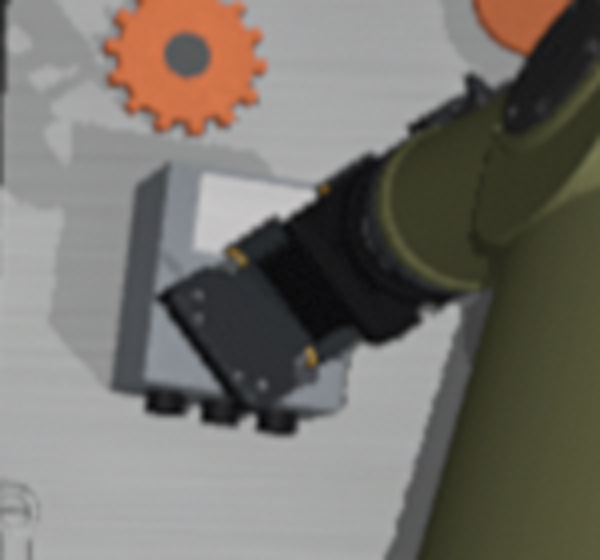

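```bash
python3 -c "
from lib import *
im=cv2.imread('pics/side_r.png')
X,Y=380,95
c=cv2.resize(im[Y:Y+70,X:X+60],None,fx=8,fy=8,interpolation=cv2.INTER_CUBIC)
c2=c.copy();p=ctrl.get_state()['position'];a=np.linspace(0,6.28,40)
for r,z in((.004,.0925),(.004,.152),(.017,.1525),(.017,.1585),(.012,.1585)):
    q=(proj('side',np.c_[p[0]+r*np.cos(a),p[1]+r*np.sin(a),0*a+z])-[X,Y]+.5)*8-.5
    cv2.polylines(c2,[q.round().astype(int)],True,(255,255,255),1)
cv2.imwrite('pics/r3.png',cv2.convertScaleAbs(np.hstack([c,c2])[:,:800],alpha=1.3))"
```

```text
(no output)
```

View pics/r3.png

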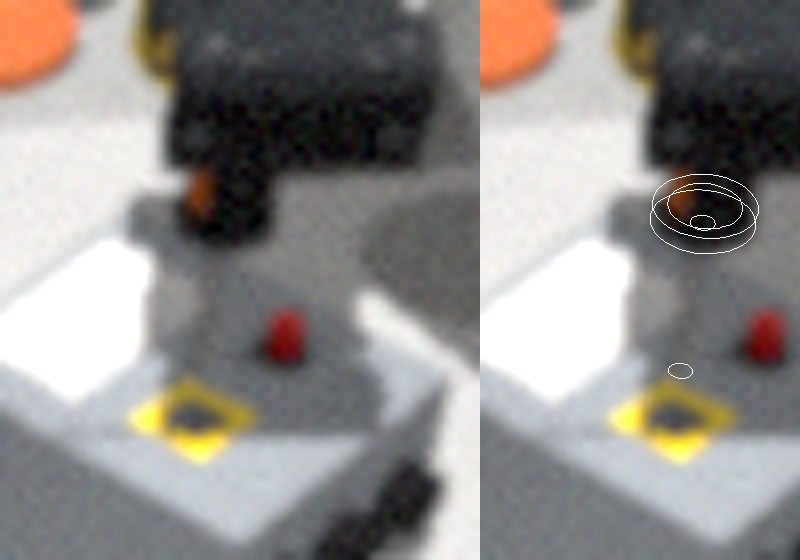

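Request:
{"name": "step_arm", "arguments": {
  "plan": [
    [[0,0,0],[-0.001,0.0015,0],255],
    [[0,0,0],[-0.001,0.0015,0],255],
    [[0,0,0],[-0.001,0.0015,0.005],255],
    [[0,0,0],[-0.001,0.0015,0.011],255],
    [[0,0,0],[-0.001,0.0015,0.017],255],
    [[0,0,0],[-0.001,0.0015,0.023],255],
    [[0,0,0],[-0.001,0.0015,0.029],255],
    [[0,0,0],[-0.001,0.0015,0.035],255],
    [[0,0,0],[-0.001,0.0015,0.0375],255],
    [[0,0,0],[-0.001,0.0015,0.0375],255]
  ]
}}

```text
time: 54.75
position: [0.4907, -0.3553, 0.1379]
tool_rot: [-3.001, -0.928, 0.0]
ft_force: [0.7, -0.1, -0.9]
grip_width: 0.262
```

```bash
python3 -c "
from lib import *
im=shot('s')
go(.4912,-.3555,.1165,.6)
X,Y=380,95
cv2.imwrite('pics/s3.png',cv2.resize(im['side'][Y:Y+70,X:X+60],None,fx=8,fy=8,interpolation=cv2.INTER_CUBIC)[:,:,::-1])"
```

```text
t 54.85 pos [ 0.4909 -0.3555  0.1383] turn [ 0.0004 -0.0001 -0.0002] alt [-0.000e+00 -1.000e-03  3.141e+00] shift [0.0002 0.0002 0.0218] F [ 0.3 -0.2  0.5] grip 0.264 q7 -0.5
```

View pics/s3.png

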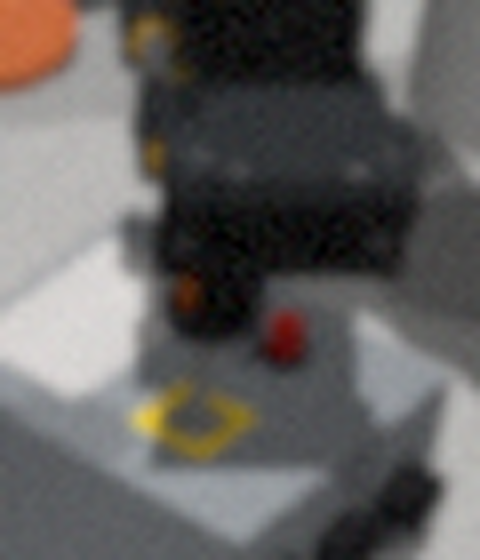

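Request:
{"name": "step_arm", "arguments": {
  "plan": [
    [[0,0,0],[0,0,0.004],255],
    [[0,0,0],[0,0,0.008],255],
    [[0,0,0],[0,0,0.011],255],
    [[0,0,0],[0,0,0.013],255],
    [[0,0,0],[0,0,0.015],255],
    [[0,0,0],[0,0,0.017],255],
    [[0,0,0],[0,0,0.019],255],
    [[0,0,0],[0,0,0.02],255],
    [[0,0,0],[0,0,0.021],255],
    [[0,0,0],[0,0,0.021],255]
  ]
}}

```text
time: 56.1
position: [0.4908, -0.3554, 0.1173]
tool_rot: [3.001, 0.928, 0.0]
ft_force: [-1.4, 1.3, 3.9]
grip_width: 0.266
```

```bash
python3 -c "
from lib import *
im=shot('t')
go(.4912,-.3555,.1165,.6)
X,Y=380,95
cv2.imwrite('pics/t3.png',cv2.resize(im['side'][Y:Y+70,X:X+60],None,fx=8,fy=8,interpolation=cv2.INTER_CUBIC)[:,:,::-1])"
```

```text
t 56.2 pos [ 0.4908 -0.3554  0.1172] turn [ 0.0002  0.0001 -0.0002] alt [ 0.    -0.     3.141] shift [0.0003 0.0003 0.0007] F [-2.2  1.5  4.7] grip 0.268 q7 -0.5
```

View pics/t3.png

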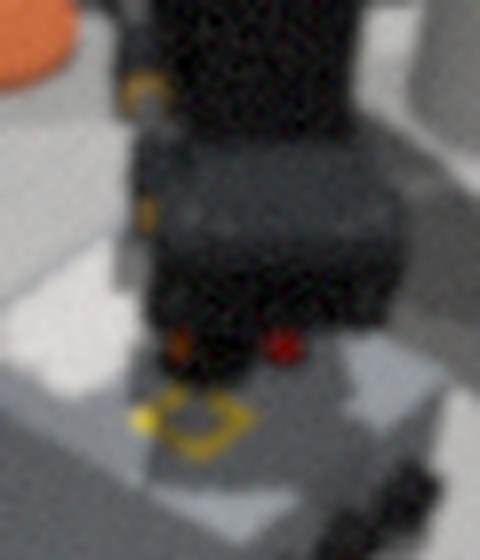

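Request:
{"name": "step_arm", "arguments": {
  "plan": [
    [[0,0,0],[0,0,0.0003],255],
    [[0,0,0],[0,0,0.0006],255],
    [[0,0,0],[0,0,0.0009],255],
    [[0,0,0],[0,0,0.0012],255],
    [[0,0,0],[0,0,0.0015],255],
    [[0,0,0],[0,0,0.0015],255],
    [[0,0,0],[0,0,0.0015],255],
    [[0,0,0],[0,0,0.0015],255],
    [[0,0,0],[0,0,0.0015],255],
    [[0,0,0],[0,0,0.0015],255]
  ]
}}

```text
time: 57.45
position: [0.4909, -0.3554, 0.1163]
tool_rot: [3.001, 0.928, 0.0]
ft_force: [-2.5, 1.6, 7.3]
grip_width: 0.264
```

Request:
{"name": "step_arm", "arguments": {
  "plan": [
    [[0,0,0],[0,0,0.0005],255],
    [[0,0,0],[0,0,0.001],255],
    [[0,0,0],[0,0,0.0015],255],
    [[0,0,0],[0,0,0.002],255],
    [[0,0,0],[0,0,0.002],255],
    [[0,0,0],[0,0,0.002],255],
    [[0,0,0],[0,0,0.002],255],
    [[0,0,0],[0,0,0.002],255],
    [[0,0,0],[0,0,0.002],255],
    [[0,0,0],[0,0,0.002],255]
  ]
}}

```text
time: 58.7
position: [0.4912, -0.3555, 0.1161]
tool_rot: [3.0, 0.928, 0.0]
ft_force: [-4.9, 3.1, 16.5]
grip_width: 0.267
```

```bash
python3 -c "
from lib import *
im=shot('u')
go(.4912,-.3555,.1165,.6)
X,Y=380,95
cv2.imwrite('pics/u3.png',cv2.resize(im['side'][Y:Y+70,X:X+60],None,fx=8,fy=8,interpolation=cv2.INTER_CUBIC)[:,:,::-1])"
```

```text
t 58.8 pos [ 0.4912 -0.3555  0.1161] turn [ 0.0014  0.0002 -0.0002] alt [ 0.000e+00 -2.000e-03  3.141e+00] shift [ 0.      0.     -0.0004] F [-5.   3.5 17. ] grip 0.266 q7 -0.5
```

View pics/u3.png

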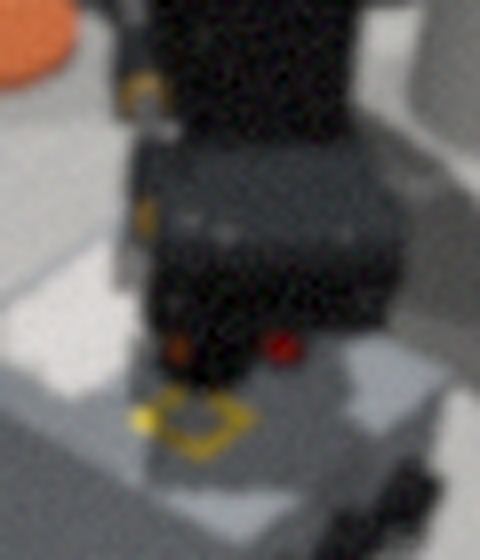

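Request:
{"name": "step_arm", "arguments": {
  "plan": [
    [[0,0,0],[0,0,-0.003],255],
    [[0,0,0],[0,0,-0.01],255],
    [[0,0,0],[0,0,-0.02],255],
    [[0,0,0],[0,0,-0.032],255],
    [[0,0,0],[0,0,-0.044],255],
    [[0,0,0],[0,0,-0.057],255],
    [[0,0,0],[0,0,-0.07],255],
    [[0,0,0],[0,0,-0.08],255],
    [[0,0,0],[0,0,-0.086],255],
    [[0,0,0],[0,0,-0.086],255]
  ]
}}

```text
time: 60.05
position: [0.4909, -0.3555, 0.2]
tool_rot: [3.001, 0.928, 0.001]
ft_force: [-0.7, -0.0, -0.5]
grip_width: 0.264
```

```bash
python3 -c "
from lib import *
im=shot('v'); chk(im,MK,'v')
go(.53,0,.2,.6);go(.4301,.3657,.2,.6)
X,Y=380,80
cv2.imwrite('pics/v3.png',cv2.resize(im['side'][Y:Y+85,X:X+80],None,fx=7,fy=7,interpolation=cv2.INTER_CUBIC)[:,:,::-1])"
```

```text
t 60.15 pos [ 0.4905 -0.3553  0.1991] turn [-0.0007  0.0003 -0.0002] alt [1.000e-03 1.000e-03 3.141e+00] shift [ 0.2331 -0.271  -0.0008] F [ 0.  -0.4 -1.1] grip 0.267 q7 -0.48
t 60.15 pos [ 0.4905 -0.3553  0.1991] turn [-0.0007  0.0003 -0.0002] alt [1.000e-03 1.000e-03 3.141e+00] shift [ 3.571e-01 -6.292e-01 -6.000e-04] F [ 0.  -0.4 -1.1] grip 0.267 q7 -0.48
```

View pics/v3.png

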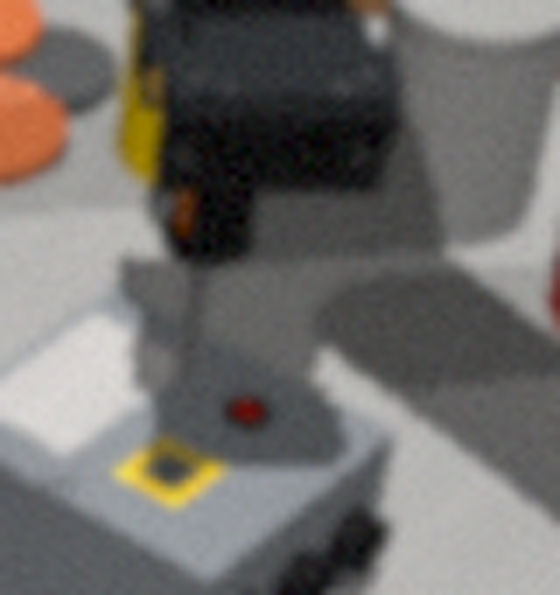

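View pics/chk_side_v.png

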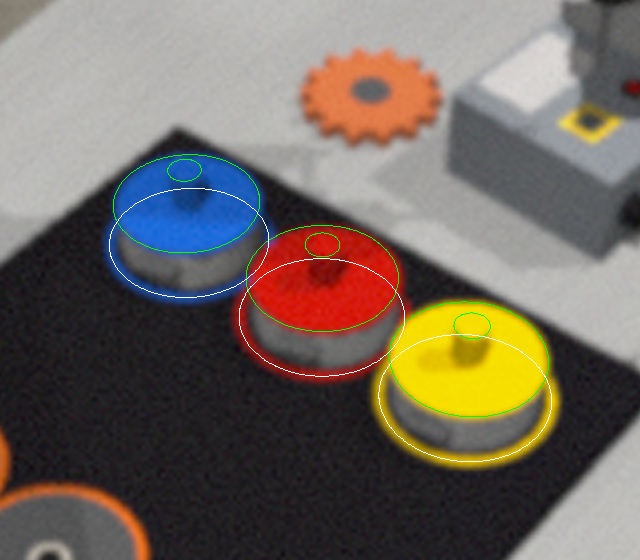

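The stem at (247,410) in the crop is down to a flat dot, so the catch is home. All pots are still on their marks. Now I take the pin back to its stand.

Request:
{"name": "step_arm", "arguments": {
  "plan": [
    [[0,0,0],[0.01,-0.012,0],255],
    [[0,0,0],[0.032,-0.038,0],255],
    [[0,0,0],[0.06,-0.07,0],255],
    [[0,0,0],[0.088,-0.102,0],255],
    [[0,0,0],[0.115,-0.134,0],255],
    [[0,0,0],[0.142,-0.166,0],255],
    [[0,0,0],[0.17,-0.198,0],255],
    [[0,0,0],[0.197,-0.23,0],255],
    [[0,0,0],[0.22,-0.256,0],255],
    [[0,0,0],[0.233,-0.275,0],255]
  ]
}}

```text
time: 61.4
position: [0.5272, 0.0067, 0.1993]
tool_rot: [-2.999, -0.933, 0.0]
ft_force: [-0.4, 0.1, -0.8]
grip_width: 0.264
```

```bash
python3 -c "
from lib import *
go(.4301,.3657,.2,.6)"
```

```text
t 61.4 pos [0.5272 0.0067 0.1993] turn [-0.0007  0.0001  0.0033] alt [-0.000e+00 -1.000e-03 -3.138e+00] shift [ 0.1238 -0.3507 -0.0004] F [-0.4  0.1 -0.8] grip 0.264 q7 -1.1
```

Request:
{"name": "step_arm", "arguments": {
  "plan": [
    [[0,0,0],[0.013,-0.037,0],255],
    [[0,0,0],[0.026,-0.075,0],255],
    [[0,0,0],[0.04,-0.114,0],255],
    [[0,0,0],[0.054,-0.154,0],255],
    [[0,0,0],[0.068,-0.194,0],255],
    [[0,0,0],[0.082,-0.234,0],255],
    [[0,0,0],[0.096,-0.274,0],255],
    [[0,0,0],[0.11,-0.314,0],255],
    [[0,0,0],[0.12,-0.343,0],255],
    [[0,0,0],[0.124,-0.354,0],255]
  ]
}}

```text
time: 62.65
position: [0.428, 0.3678, 0.1993]
tool_rot: [-2.999, -0.935, 0.001]
ft_force: [-0.2, -0.0, -0.2]
grip_width: 0.267
```

Request:
{"name": "step_arm", "arguments": {
  "plan": [
    [[0,0,0],[0,0,0],255],
    [[0,0,0],[0,0,0],255],
    [[0,0,0],[0,0,0],255],
    [[0,0,0],[0,0,0.008],255],
    [[0,0,0],[0,0,0.02],255],
    [[0,0,0],[0,0,0.032],255],
    [[0,0,0],[0,0,0.038],255],
    [[0,0,0],[0,0,0.038],255],
    [[0,0,0],[0,0,0.038],255],
    [[0,0,0],[0,0,0.038],255]
  ]
}}

```text
time: 63.9
position: [0.4306, 0.3656, 0.1619]
tool_rot: [-3.001, -0.928, -0.001]
ft_force: [0.0, -1.5, 0.0]
grip_width: 0.262
```

```bash
python3 -c "
from lib import *
im=shot('w')
go(.4301,.3657,.0885,.6)
X,Y=200,310
cv2.imwrite('pics/w3.png',cv2.resize(im['side'][Y:Y+90,X:X+90],None,fx=6,fy=6,interpolation=cv2.INTER_CUBIC)[:,:,::-1])"
```

```text
t 64.0 pos [0.4305 0.3655 0.1618] turn [ 0.0001 -0.0005 -0.0002] alt [-1.000e-03 -0.000e+00  3.141e+00] shift [-0.0003 -0.0004  0.0733] F [ 0.4 -0.1 -1.1] grip 0.265 q7 -1.93
```

View pics/w3.png

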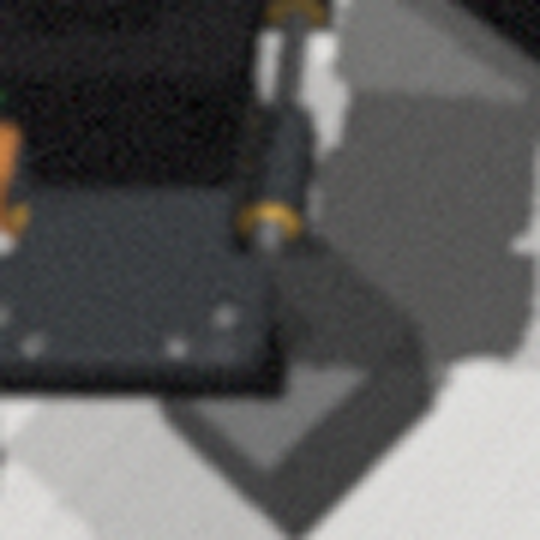

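Request:
{"name": "step_arm", "arguments": {
  "plan": [
    [[0,0,0],[0,0,0.004],255],
    [[0,0,0],[0,0,0.009],255],
    [[0,0,0],[0,0,0.014],255],
    [[0,0,0],[0,0,0.019],255],
    [[0,0,0],[0,0,0.024],255],
    [[0,0,0],[0,0,0.029],255],
    [[0,0,0],[0,0,0.032],255],
    [[0,0,0],[0,0,0.032],255],
    [[0,0,0],[0,0,0.032],255],
    [[0,0,0],[0,0,0.032],255]
  ]
}}

```text
time: 65.25
position: [0.4305, 0.3655, 0.1297]
tool_rot: [3.001, 0.928, 0.001]
ft_force: [0.4, 0.3, 0.2]
grip_width: 0.27
```

Request:
{"name": "step_arm", "arguments": {
  "plan": [
    [[0,0,0],[0,0,0.006],255],
    [[0,0,0],[0,0,0.012],255],
    [[0,0,0],[0,0,0.019],255],
    [[0,0,0],[0,0,0.026],255],
    [[0,0,0],[0,0,0.033],255],
    [[0,0,0],[0,0,0.037],255],
    [[0,0,0],[0,0,0.04],255],
    [[0,0,0],[0,0,0.04],255],
    [[0,0,0],[0,0,0.04],255],
    [[0,0,0],[0,0,0.04],255]
  ]
}}

```text
time: 66.5
position: [0.4305, 0.3655, 0.0897]
tool_rot: [-3.001, -0.928, -0.001]
ft_force: [0.7, -0.2, -0.9]
grip_width: 0.265
```

```bash
python3 -c "
from lib import *
go(.4301,.3657,.0885,.6)"
```

```text
t 66.5 pos [0.4305 0.3655 0.0897] turn [ 0.0001 -0.0004 -0.0002] alt [-1.000e-03 -0.000e+00  3.141e+00] shift [-0.0002 -0.0004  0.0012] F [ 0.7 -0.2 -0.9] grip 0.265 q7 -1.98
```

Request:
{"name": "step_arm", "arguments": {
  "plan": [
    [[0,0,0],[0,0,0.001],255],
    [[0,0,0],[0,0,0.001],255],
    [[0,0,0],[0,0,0.001],150],
    [[0,0,0],[0,0,0.001],0],
    [[0,0,0],[0,0,0.001],0],
    [[0,0,0],[0,0,0.001],0],
    [[0,0,0],[0,0,0.001],0],
    [[0,0,0],[0,0,0.001],0],
    [[0,0,0],[0,0,-0.015],0],
    [[0,0,0],[0,0,-0.045],0]
  ]
}}

```text
time: 67.75
position: [0.4299, 0.365, 0.135]
tool_rot: [3.001, 0.928, -0.003]
ft_force: [0.2, -0.0, -0.1]
grip_width: 0.981
```

Request:
{"name": "step_arm", "arguments": {
  "plan": [
    [[0,0,0],[0,0,-0.03],0],
    [[0,0,0],[0,0,-0.07],0],
    [[0,0,0],[0.01,0.03,-0.1],0],
    [[0,0,0],[0.02,0.07,-0.11],0],
    [[0,0,0],[0.03,0.11,-0.11],0],
    [[0,0,0],[0.04,0.15,-0.11],0],
    [[0,0,0],[0.05,0.18,-0.11],0],
    [[0,0,0],[0.05,0.2,-0.11],0],
    [[0,0,0],[0.05,0.2,-0.11],0],
    [[0,0,0],[0.05,0.2,-0.11],0]
  ]
}}

```text
time: 69.0
position: [0.5833, 0.2302, 0.245]
tool_rot: [-3.0, -0.931, 0.0]
ft_force: [-0.1, 0.7, -0.3]
grip_width: 0.997
```

```bash
python3 -c "
from lib import *
im=shot('x'); chk(im,MK,'x')
go(.4301,.3657,.0885,.6)"
```

```text
t 69.1 pos [0.5833 0.2302 0.2449] turn [-0.0002 -0.0003  0.0026] alt [ 0.    -0.    -3.139] shift [-0.0495 -0.1984  0.1565] F [ 0.3 -0.1 -0.1] grip 1.005 q7 -1.59
```

View pics/side_x.png

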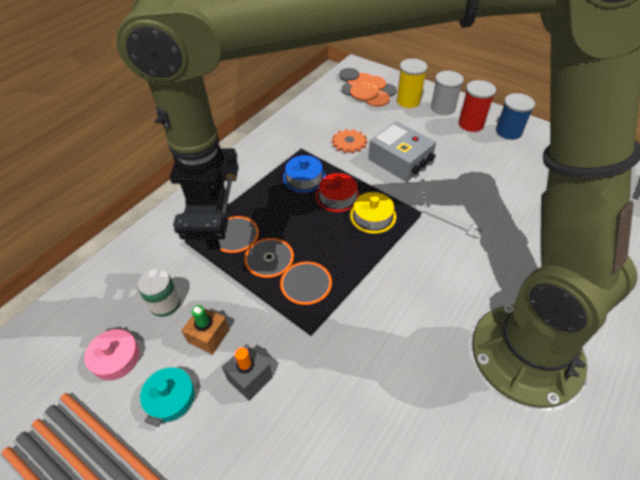

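View pics/top_x.png

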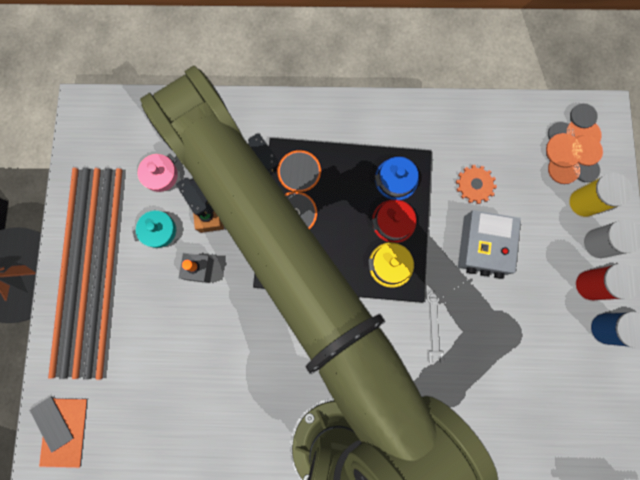

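View pics/chk_side_x.png

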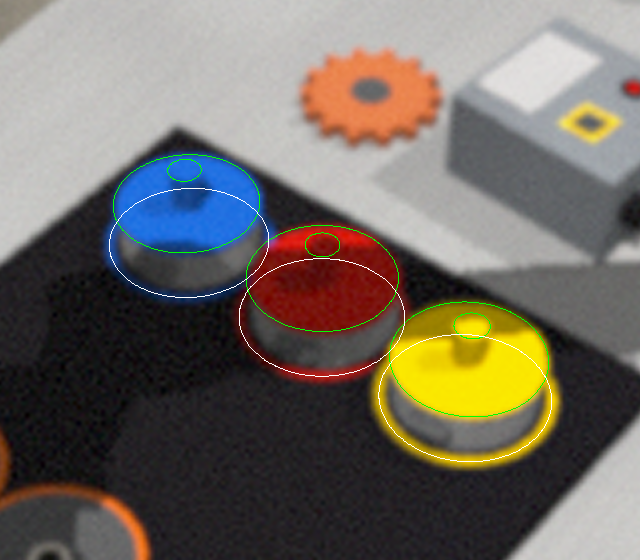

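```bash
python3 -c "
import cv2,numpy as np
a=cv2.imread('pics/side0.png')[290:405,170:290];b=cv2.imread('pics/side_x.png')[290:405,170:290]
cv2.imwrite('pics/cmp.png',cv2.resize(np.hstack([a,b]),None,fx=3.2,fy=3.2,interpolation=cv2.INTER_CUBIC))"
```

```text
(no output)
```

View pics/cmp.png

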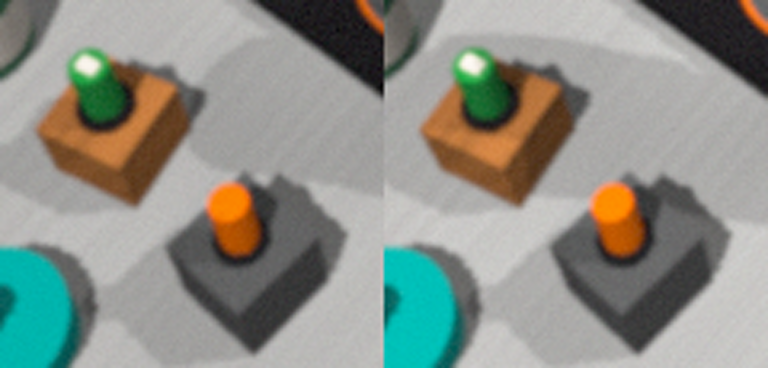

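Both tools are seated exactly as at the start, so I am handing in.

```bash
python3 -c "
from bench import ctrl
print(ctrl.close_job())"
```

```text
the job is handed in; nothing more can be done
None
```

I finished the whole job and handed it in at about 69 s; no verdict was reported.

- **Pots:** All three were there. I slid yellow, blue and red flat by their knobs onto their matching rings. In the last pictures each sits on its mark, within about 1–2 mm by eye.
- **Wand:** I held it upright about 35 mm above the spot for more than 3.5 s, then put it back in its stand.
- **Pin:** I pushed the catch until it stopped moving, at about 17 N. The red indicator stem is now nearly flush with the box top. I then put the pin back in its stand.
- **Last checks:** Both tools look seated as they were at the start. No pot was seen knocked aside, and the gear, tin and wrench look where they were at the start. No check failed. An automatic position fit of the yellow pot was thrown off by the same-coloured ring, so I checked the final pot positions by overlaying their expected outlines on the pictures.

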